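Renew the stuck lids of a bathroom caddy

ROBOT

A 6-joint arm with a two-finger parallel gripper is mounted at the origin on the work surface. World frame = base frame: x ahead of the robot, y to its left, z up, the work surface at z = 0. Lengths are in m, angles in rad, forces in N, time in s.
With the tool pointing down it reaches from about 0.3 to 0.75 m from the base axis. Payload 8.5 kg.
Tool frame: the origin (TCP) lies on the front face of the gripper's body, between the roots of the fingers; the fingertips stand 64 mm ahead of it and the grasp point (between the pads) lies 45 mm ahead of it; z points along the fingers, y is the line along which they close (so a half turn about z gives the same grasp; the last joint's range is limited). The gripper opens to 88 mm and grips with 3 to 60 N. Pads are 18 mm wide; open, the fingers measure 123 mm over their backs; the gripper's body (75 mm by 187 mm) begins 45 mm behind the grasp point.
Start: joints at [-1.442, 0.381, 1.297, -0, 1.464, -0.215], TCP at [0.185, -0.518, 0.303] pointing down, gripper open.
Joint ranges: [-3.11, 3.11], [-0.89, 2.33], [0.22, 2.48], [-1.42, 4.56], [0.17, 2.85], [-2.88, 2.88]. Speed limits (rad/s): [2.39, 2.39, 3.14, 3.14, 3.14, 3.14].

INTERFACE

Orientations are given as a rotation vector (axis times angle).
In Python, from workcell import get_state, optics, arm gives the robot as it stands.
- The arm moves only by the tool move_arm, never from a script. Its argument "motion" is a list of rows, each a list of 3 entries, a list of its own where there are three numbers: the shift along the tool's x, y, z in units of 30 mm (1.0 is 30 mm), then the turn, a rotation vector about the tool's x, y, z in units of 0.12 rad (1.0 is 0.12 rad), then the opening, from 0 (shut) to 1 (fully open). A call has exactly 8 rows; each row shifts and turns the commanded pose from where the row before left it, along the tool's axes as they then stand; what a row does not reach is not made up. A row lasts 1/10 s, in which the tool goes at most 50 mm and 8.59 degrees, less where a joint would pass 70% of its speed; a pose out of reach is approached as far as the arm can. A call with a number of a shift or a turn outside -1 to 1 is refused whole. A call with a gripper value outside its range is refused whole. The fingers move at their own pace and stop on an object; "newtons" is the grip in N (left out, the last holds). Time passes only in rows, so rows that do not move let the fingers close, or fill a call up. It gives the time, the measured TCP pose, the force, the opening and the grip force at its end, in the units of the state.
- get_state(): the state, without advancing time (a new reading comes with each control period).
- optics.capture(name): name is "scene" or "top"; returns (picture, depth): 420x560x3 uint8, blue, green, red; 420x560 float32, m along the optical axis (not along the pixel's ray), 0 where there is no reading.
- optics.calibration(name): a dict with "fx", "fy", "cx", "cy" (pixels), "rvec" (rotation vector, rad) and "tvec" (3), from world to camera coordinates, as OpenCV has them. Camera axes: x right, y down, z forward; pixel columns grow to the right and rows downward; lengths in m; the calibration is good to about 2 mm. A picture is of the moment at which its call begins. calibration takes no time and is no camera call.
- arm.close_job(): hands the job in; it is judged then, once.
The state is a dict: "t": time; "qpos": joint angles; "dq": joint speeds; "joint_torque": joint torques, N m; "tcp_pos": TCP position; "tcp_rot": TCP orientation; "contact_force": force on the tool from outside, world axes, zero at the start; "moment": the same for the moment, N m; "grip_width": finger opening in m; "grasp_force": force on a finger pad.
Only numpy, scipy, OpenCV 4.12 (cv2) and the standard library are available. Lean on these libraries where they do the work, as an engineer would, in place of code of your own. Each camera call takes 0.05 s, during which the arm holds its last target. There are 200 camera calls.

TASK

Give the teal caddy on the vanity new lids: use the orange-handled lever in the notch at the front of each box to pry up every yellowed old lid (do not touch an old lid with the fingers while it is still clipped down), put the old lids in the black waste tray, and lay one bamboo lid squarely on each of the three boxes, its edges flush with the box all round. Finish with the lever lying flat on its cork mat, and leave the jar, bottles, soap and comb case where they stand.

Things in the scene. Friction and masses are not known exactly. Their poses are not given: they have to be found in the camera images.
- caddy: fixed teal bathroom caddy: base plate 104 x 290 x 6 with three open-topped boxes, each 100 (x) x 54 (y) outside, rims 80 above the counter, at y = +110, 0 and -110 in its frame (56 clear between boxes). Origin: centre of the underside; +x points to its back, y along the row, z up. The middle of each box's front (-x) wall has a prying notch, see notch1..3
- mat: fixed cork mat 120 (x) x 240 (y) x 4, the lever's place. Origin: centre of the underside
- tray: fixed black open waste tray, outside 260 (x) x 180 (y) x 45 high, walls and floor 5. Origin: centre of the underside. Tray and the grey board (260 x 240 x 6) with the new lids swap sides from start to start
- lever: loose prying lever, 155 long, 90 g, near its centre of mass at the origin. Orange handle 75 long x 18 wide x 20 high (x -55 to +20 in its frame), flat steel blade 12 wide x 4 thick from x = +20 to the tip at x = +100. Origin: on the flat underside, which handle and blade share; +x to the tip, z up
- lever_tip (a point): end of the lever's blade, at mid-thickness (2 above the underside)
- box1 (a point): centre of the mouth of the caddy's box at y = +110 of its frame, at rim height (80 above the counter)
- box2 (a point): centre of the mouth of the caddy's box at the middle of its frame, at rim height (80 above the counter)
- box3 (a point): centre of the mouth of the caddy's box at y = -110 of its frame, at rim height (80 above the counter)
- old1: yellowed old lid of box1 (sometimes absent, its box then open), 70 g: plate 100 (x) x 54 (y) x 16 on the rim, edges flush with the box; two ribs 20 deep below at y = +-11, 4 thick, 18 clear between them, from 15 behind the front edge. Origin: centre of the plate's underside, at point box1 when clipped; z up. Two sprung catches hold it 25 behind its front edge: 15 to 20 N upward there frees it
- notch1 (a point): front edge (the fulcrum) of the floor of box1's prying notch, 72 above the counter: notch 30 wide, 8 high to the lid, wall 10 thick, open to -x. Blade pushed level 25 past this edge, then handle pressed down 20 to 35 degrees over it: the lid's front clicks up and stays propped, front about 11 to 14 up, lid origin 5 to 7 above the rim; it can then be lifted off loosely by its long sides
- old2: yellowed old lid of box2 (sometimes absent, its box then open), 70 g: plate 100 (x) x 54 (y) x 16 on the rim, edges flush with the box; two ribs 20 deep below at y = +-11, 4 thick, 18 clear between them, from 15 behind the front edge. Origin: centre of the plate's underside, at point box2 when clipped; z up. Two sprung catches hold it 25 behind its front edge: 15 to 20 N upward there frees it
- notch2 (a point): front edge (the fulcrum) of the floor of box2's prying notch, 72 above the counter: notch 30 wide, 8 high to the lid, wall 10 thick, open to -x. Blade pushed level 25 past this edge, then handle pressed down 20 to 35 degrees over it: the lid's front clicks up and stays propped, front about 11 to 14 up, lid origin 5 to 7 above the rim; it can then be lifted off loosely by its long sides
- old3: yellowed old lid of box3 (sometimes absent, its box then open), 70 g: plate 100 (x) x 54 (y) x 16 on the rim, edges flush with the box; two ribs 20 deep below at y = +-11, 4 thick, 18 clear between them, from 15 behind the front edge. Origin: centre of the plate's underside, at point box3 when clipped; z up. Two sprung catches hold it 25 behind its front edge: 15 to 20 N upward there frees it
- notch3 (a point): front edge (the fulcrum) of the floor of box3's prying notch, 72 above the counter: notch 30 wide, 8 high to the lid, wall 10 thick, open to -x. Blade pushed level 25 past this edge, then handle pressed down 20 to 35 degrees over it: the lid's front clicks up and stays propped, front about 11 to 14 up, lid origin 5 to 7 above the rim; it can then be lifted off loosely by its long sides
- new1: new bamboo lid, loose, 70 g: plain flat plate 100 (x) x 54 (y) x 16, fits any box and simply lies on the rim without clips, either face up, either way round. Origin: its very centre (8 above what it lies on)
- new2: new bamboo lid, loose, 70 g: plain flat plate 100 (x) x 54 (y) x 16, fits any box and simply lies on the rim without clips, either face up, either way round. Origin: its very centre (8 above what it lies on)
- new3: new bamboo lid, loose, 70 g: plain flat plate 100 (x) x 54 (y) x 16, fits any box and simply lies on the rim without clips, either face up, either way round. Origin: its very centre (8 above what it lies on)
- jar: amber glass jar, 44 dia x 55, loose bystander. Origin: centre of the underside
- lotion: white lotion bottle with blue cap, 68 dia x 170, loose bystander. Origin: centre of the underside
- soap: green soap bar, 55 x 85 x 25, loose bystander. Origin: centre of the underside
- comb_case: blue comb case, 35 x 120 x 18, loose bystander. Origin: centre of the underside
- conditioner: purple bottle, 64 dia x 150, loose bystander. Origin: centre of the underside
There are look-alikes about, which are no part of the job. What is shaped like the old1 but grey is not meant.

How it is judged:
By the outcome, as a careful person would: the job done as asked, in the order asked, and still so for the second after the job is handed in, with the robot touching nothing.
Of old1, old2, old3 only 2 to 3 are there at a start; the rules pass over those that are not, and their reading is None.
At some moment in a run one of lever may be knocked a few centimetres aside while the robot is not near it.
Once in a run the grip may slacken for a moment while it holds something.
It also fails if it takes over 210 s, if anything falls off the work surface, if the arm or the gripper's body presses on something with over 40 N, if the wrist force passes 120 N, or if a joint passes its speed limit or range.

## Working session

There is one attempt and no reset: what is moved stays moved. The work goes in short steps, Python scripts to look and compute and a tool call to move; the robot and the scene stay as the last step left them, time stands still between calls to the robot, and variables do not carry over. Pictures are saved under pics/ and viewed, at most 14 in all, crops included, and the job is handed in when it is done.

Besides the shell and the picture viewer there is one more tool, called after "Call:" by a JSON object that holds its "method" and its "body", one argument or row to a line. move_arm: Moves the arm, as the interface text tells. Its arguments: {"type":"object","properties":{"motion":{"type":"array"},"newtons":{"type":"number"}},"required":["motion"]}

```bash
ls; mkdir -p pics
cat > h.py <<'E'
import numpy as np, cv2
from scipy.spatial.transform import Rotation as R
from workcell import get_state, optics, arm
def cap(n):
    im,d=optics.capture(n); return im,d,cloud(n,d)
def cloud(n,d):
    c=optics.calibration(n); v,u=np.mgrid[:d.shape[0],:d.shape[1]]
    P=np.stack([(u-c['cx'])/c['fx']*d,(v-c['cy'])/c['fy']*d,d],-1)
    M=cv2.Rodrigues(np.array(c['rvec'],float))[0]
    W=(P-np.array(c['tvec']).ravel())@M
    W[d<=0]=np.nan
    return W
E
python3 - <<'E'
from h import *
for n in("scene","top"):
    im,d,W=cap(n); cv2.imwrite(f"pics/{n}0.png",im); np.savez(f"{n}0.npz",im=im,W=W); c=optics.calibration(n); print(n,c)
print(get_state())
E
```

```text
pics
scene {'fx': 417.68083920584013, 'fy': 417.68083920584013, 'cx': 284.1805331238863, 'cy': 204.5112581336158, 'rvec': array([ 0.79463574,  2.77520974, -0.78501924]), 'tvec': array([ 0.37849961, -0.22371119,  1.31242157])}
top {'fx': 411.51136536440106, 'fy': 411.51136536440106, 'cx': 281.04777386349633, 'cy': 209.7255565771971, 'rvec': array([ 2.15842553, -2.19356812,  0.06928315]), 'tvec': array([0.06226936, 0.48546586, 1.10828166])}
{'t': 0.1, 'qpos': array([-1.44230428e+00,  3.81134972e-01,  1.29814526e+00,  1.83188490e-05,
        1.46358113e+00, -2.15303811e-01]), 'dq': array([ 0.00104861, -0.00058547, -0.00158448,  0.00084672, -0.00098437,
        0.0007917 ]), 'joint_torque': array([ 4.46570732e-03, -4.38647532e+01, -2.24909878e+01,  7.14936526e-02,
        3.42337217e-02, -5.55902034e-05]), 'tcp_pos': array([ 0.18536281, -0.51765237,  0.30220944]), 'tcp_rot': array([-3.09404401e+00, -5.37157901e-01, -1.15010155e-04]), 'contact_force': array([-0.10132848, -0.07180335,  0.01398147]), 'moment': array([-0.02940353, -0.01864651, -0.02771749]), 'grasp_force': 0.0, 'grip_width': 0.08832571430151388}
```

View pics/scene0.png

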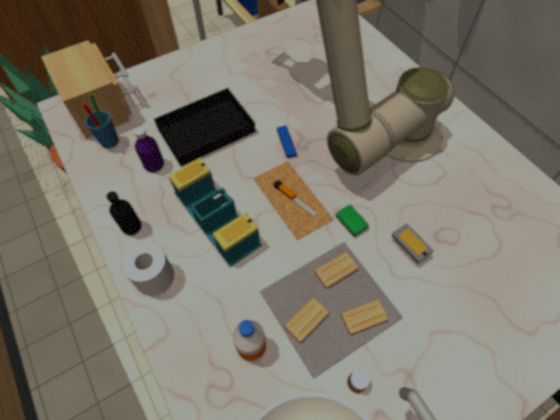

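View pics/top0.png

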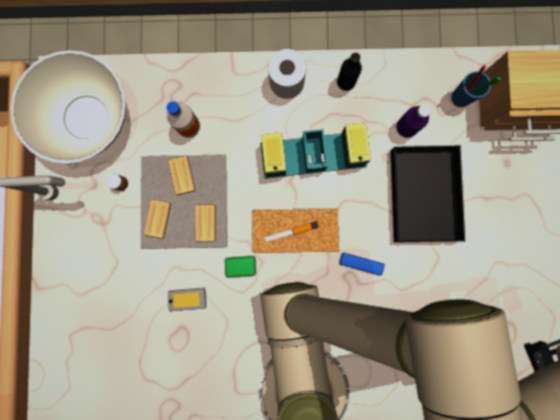

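```bash
cat > m.py <<'E'
from h import *
def rect(P):
    (c,s,a)=cv2.minAreaRect((P[:,:2]*1000).astype(np.float32))
    if s[0]<s[1]: s=(s[1],s[0]); a+=90
    a=(a+90)%180-90
    return np.round(c,1),np.round(s,1),round(a,1)
def comps(im,W,lo,hi,zr,box,minpx=40,er=0):
    hsv=cv2.cvtColor(im,cv2.COLOR_BGR2HSV)
    m=cv2.inRange(hsv,lo,hi)>0
    m&=(W[...,2]>zr[0])&(W[...,2]<zr[1])&(W[...,0]>box[0])&(W[...,0]<box[1])&(W[...,1]>box[2])&(W[...,1]<box[3])
    n,l,st,_=cv2.connectedComponentsWithStats(m.astype(np.uint8))
    out=[]
    for i in range(1,n):
        if st[i,4]>=minpx: out.append(W[l==i])
    return out
E
python3 - <<'E'
from m import *
for n in("top","scene"):
    f=np.load(f"{n}0.npz"); im,W=f['im'],f['W']
    if n=="top":
        for nm,(u,v) in dict(lidL=(273,150),lidR=(357,142),mid=(316,165),rim=(305,160),tray=(428,190),mat=(270,240),board=(190,160),new=(181,175),new2=(157,218),new3=(205,222),tip=(268,240),handle=(305,229),jar=(118,183),soap=(240,266),comb=(362,264)).items():
            print(nm,im[v,u],cv2.cvtColor(im[v:v+1,u:u+1],cv2.COLOR_BGR2HSV)[0,0],W[v,u].round(3))
    for nm,lo,hi,zr,box in [("old",(22,90,80),(35,255,255),(.085,.12),(.4,.75,-.3,.3)),
      ("teal",(80,60,20),(110,255,255),(.07,.09),(.4,.75,-.3,.3)),
      ("new",(10,50,80),(28,255,255),(.015,.04),(.3,.7,.1,.5)),
      ("handle",(3,150,80),(17,255,255),(.014,.04),(.3,.55,-.2,.2)),
      ("blade",(0,0,110),(180,70,255),(.004,.03),(.3,.5,-.15,.15)),
      ("tray",(0,0,0),(180,255,60),(.03,.06),(.3,.75,-.6,-.15))]:
        for P in comps(im,W,lo,hi,zr,box):
            print(n,nm,len(P),*rect(P),"z",np.percentile(P[:,2],[5,50,95]).round(4))
E
```

```text
lidL [ 70 186 207] [ 25 169 207] [0.635 0.072 0.097]
lidR [ 80 196 205] [ 28 155 205] [ 0.652 -0.145  0.098]
mid [138 139  68] [ 90 130 139] [ 0.599 -0.04   0.07 ]
rim [56 56 22] [ 90 155  56] [ 0.624 -0.014  0.017]
tray [43 45 49] [10 31 49] [ 0.536 -0.355  0.   ]
mat [147 166 190] [ 13  58 190] [0.404 0.086 0.004]
board [119 127 142] [ 10  41 142] [0.632 0.308 0.005]
new [ 99 172 206] [ 20 132 206] [0.586 0.327 0.028]
new2 [ 98 171 205] [ 20 133 205] [0.469 0.395 0.021]
new3 [100 174 207] [ 21 132 207] [0.456 0.263 0.022]
tip [176 184 194] [ 13  24 194] [0.404 0.092 0.009]
handle [ 12 118 204] [ 17 240 204] [ 0.432 -0.01   0.023]
jar [208 200 197] [112  13 208] [0.563 0.49  0.055]
soap [ 65 162  38] [ 67 195 162] [0.335 0.167 0.026]
comb [185  91  37] [109 204 185] [ 0.336 -0.162  0.02 ]
top old 767 [ 651.8 -147.3] [98.2 51.9] 5.8 z [0.0926 0.0961 0.0994]
top old 758 [631.  71.] [98.7 52.3] 5.4 z [0.0929 0.0963 0.0996]
top teal 252 [641.7 -39. ] [98.8 54.3] 6.1 z [0.0712 0.0789 0.0831]
top new 706 [588.4 328. ] [100.4  54.5] 12.9 z [0.0188 0.0224 0.0256]
top new 726 [468.8 394.2] [
[... 488 characters left out ...]
 71.9] [98.  55.1] 5.9 z [0.0917 0.0958 0.0987]
scene teal 55 [ 653.1 -121.1] [93.7  7.5] 3.1 z [0.0701 0.073  0.0787]
scene teal 327 [643.1 -38.1] [98.1 56.5] 6.1 z [0.0709 0.0781 0.0818]
scene new 811 [455.4 263.2] [100.1  55. ] -0.7 z [0.0182 0.0215 0.0245]
scene new 975 [588.2 328.7] [101.   54.3] 12.9 z [0.0182 0.0216 0.0244]
scene new 971 [468.8 395.8] [101.5  54.6] -11.9 z [0.0182 0.0215 0.0245]
scene handle 117 [436.1  -3.6] [54.8 19.5] -73.6 z [0.0171 0.023  0.0263]
scene blade 105 [417.7  62.4] [78.6 12.4] -74.4 z [0.0048 0.0074 0.0103]
scene tray 766 [ 524.  -341.2] [257.6 184.8] -0.0 z [0.0311 0.0392 0.0459]
scene tray 133 [ 718.9 -278.7] [54.9 17.3] -9.0 z [0.0313 0.0459 0.0589]
```

```bash
cat > go.py <<'E'
from h import *
def plan(pos,yaw,pitch=0,pos0=None,R0=None,q=True):
    """turn first (tool frame), then shift (tool frame after turn); units of moves. yaw deg, pitch deg about tool y"""
    s=get_state(); p=np.array(s['tcp_pos']) if pos0 is None else np.array(pos0)
    Rc=R.from_rotvec(s['tcp_rot']) if R0 is None else R0
    Rt=R.from_euler('z',yaw,degrees=True)*R.from_euler('x',180,degrees=True)*R.from_euler('y',pitch,degrees=True)
    dr=(Rc.inv()*Rt).as_rotvec()/.12
    dp=np.array(pos)-p
    print("turn u",dr.round(2),"shift u (new axes)",(Rt.inv().apply(dp)/.03).round(2),"(old axes)",(Rc.inv().apply(dp)/.03).round(2))
    return Rt
def st():
    s=get_state(); Rr=R.from_rotvec(s['tcp_rot']); x=Rr.as_matrix()
    print("t",round(s['t'],1),"tcp",np.round(s['tcp_pos'],4),"yaw",np.degrees(np.arctan2(x[1,0],x[0,0])).round(2),"zaxis",x[:,2].round(3),"F",np.round(s['contact_force'],1),"w",round(s['grip_width'],4),"g",round(s['grasp_force'],1))
E
python3 - <<'E'
from go import *
from m import *
st(); plan([.4376,-.0116,.16],105.2)
f=np.load("top0.npz"); W=f['W']
for a in [(.6,.8,.2,.4),(.6,.75,-.4,-.2)]:
    m=(W[...,2]>.1)&(W[...,2]<.19)&(W[...,0]>a[0])&(W[...,0]<a[1])&(W[...,1]>a[2])&(W[...,1]<a[3])
    P=W[m]; print(len(P),rect(P),np.nanmax(P[:,2]))
E
```

```text
t 0.1 tcp [ 0.1854 -0.5177  0.3022] yaw 19.7 zaxis [-0.     0.001 -1.   ] F [-0.1 -0.1  0. ] w 0.0883 g 0.0
turn u [-1.000e-02 -1.000e-02 -1.244e+01] shift u (new axes) [14.07 12.54  4.74] (old axes) [ 13.6  -13.04   4.76]
569 (array([725.7, 309.2]), array([65.8, 58.3]), -59.0) 0.17557784834185924
381 (array([ 711.7, -300.6]), array([54.9, 49.2]), 40.1) 0.15401872468274538
```

Call:
{"method": "move_arm", "body": {
  "motion": [
    [[0,0,0],[0,0,-0.78],1],
    [[0,0,0],[0,0,-0.78],1],
    [[0,0,0],[0,0,-0.78],1],
    [[0,0,0],[0,0,-0.78],1],
    [[0,0,0],[0,0,-0.78],1],
    [[0,0,0],[0,0,-0.78],1],
    [[0,0,0],[0,0,-0.78],1],
    [[0,0,0],[0,0,-0.78],1]
  ]
}}

```text
t: 0.9
tcp_pos: [0.1853, -0.5177, 0.3024]
tcp_rot: [-2.68, -1.637, -0.001]
contact_force: [0.5, -0.6, 0.5]
grip_width: 0.0885
grasp_force: 0.0
```

Call:
{"method": "move_arm", "body": {
  "motion": [
    [[0,0,0],[0,0,-0.78],1],
    [[0,0,0],[0,0,-0.78],1],
    [[0,0,0],[0,0,-0.78],1],
    [[0,0,0],[0,0,-0.78],1],
    [[0,0,0],[0,0,-0.78],1],
    [[0,0,0],[0,0,-0.78],1],
    [[0,0,0],[0,0,-0.78],1],
    [[0,0,0],[0,0,-0.74],1]
  ]
}}

```text
t: 1.7
tcp_pos: [0.1854, -0.5177, 0.3024]
tcp_rot: [-1.902, -2.499, -0.001]
contact_force: [0.1, -0.3, -0.9]
grip_width: 0.088
grasp_force: 0.0
```

Call:
{"method": "move_arm", "body": {
  "motion": [
    [[0.88,0.78,0.3],[0,0,0],1],
    [[0.88,0.78,0.3],[0,0,0],1],
    [[0.88,0.78,0.3],[0,0,0],1],
    [[0.88,0.78,0.3],[0,0,0],1],
    [[0.88,0.78,0.3],[0,0,0],1],
    [[0.88,0.78,0.3],[0,0,0],1],
    [[0.88,0.78,0.3],[0,0,0],1],
    [[0.88,0.78,0.3],[0,0,0],1]
  ]
}}

```text
t: 2.5
tcp_pos: [0.3108, -0.2634, 0.2303]
tcp_rot: [-1.908, -2.496, -0.0]
contact_force: [0.8, -0.3, 0.6]
grip_width: 0.0882
grasp_force: 0.0
```

Call:
{"method": "move_arm", "body": {
  "motion": [
    [[0.88,0.78,0.3],[0,0,0],1],
    [[0.88,0.78,0.3],[0,0,0],1],
    [[0.88,0.78,0.3],[0,0,0],1],
    [[0.88,0.78,0.3],[0,0,0],1],
    [[0.88,0.78,0.3],[0,0,0],1],
    [[0.88,0.78,0.3],[0,0,0],1],
    [[0.88,0.78,0.3],[0,0,0],1],
    [[0.88,0.78,0.3],[0,0,0],1]
  ]
}}

```text
t: 3.3
tcp_pos: [0.4361, -0.0104, 0.1583]
tcp_rot: [-1.907, -2.496, 0.0]
contact_force: [-0.2, -0.4, -0.4]
grip_width: 0.0879
grasp_force: 0.0
```

```bash
cat > lev.py <<'E'
from m import *
def lever(box=(.3,.56,-.25,.25),n="top",zr=(.004,.03)):
    im,d,W=cap(n)
    for nm,lo,hi,z in [("handle",(3,150,80),(17,255,255),(zr[0]+.008,zr[1]+.01)),("blade",(0,0,110),(180,70,255),zr)]:
        for P in comps(im,W,lo,hi,z,box,25): print(n,nm,len(P),*rect(P),"z",np.percentile(P[:,2],[5,50,95]).round(4))
if __name__=="__main__":
    from go import *
    st(); lever(); lever(n="scene"); plan([.4376,-.0116,.072],105.2)
E
python3 lev.py
```

```text
t 3.3 tcp [ 0.4361 -0.0104  0.1583] yaw 105.23 zaxis [-0.  0. -1.] F [-0.2 -0.4 -0.4] w 0.0879 g 0.0
top blade 709 [473.4 225.7] [172.6  47.5] -0.2 z [0.0044 0.0067 0.0097]
top blade 35 [410.4  84.7] [26.7 10.8] -81.5 z [0.0056 0.0087 0.0111]
scene handle 136 [436.1  -3.3] [55.7 20.1] -77.7 z [0.0145 0.0225 0.0264]
scene blade 625 [473.5 228. ] [172.7  44. ] -0.1 z [0.0043 0.0061 0.0087]
turn u [-0.01 -0.01  0.04] shift u (new axes) [-0.09  0.02  2.86] (old axes) [-0.1   0.03  2.86]
```

Call:
{"method": "move_arm", "body": {
  "motion": [
    [[-0.04,0.02,0.6],[0,0,0],1],
    [[-0.04,0,0.6],[0,0,0],1],
    [[0,0,0.6],[0,0,0],1],
    [[0,0,0.6],[0,0,0],1],
    [[0,0,0.46],[0,0,0],1],
    [[0,0,0],[0,0,0],0],
    [[0,0,0],[0,0,0],0],
    [[0,0,0],[0,0,0],0]
  ],
  "newtons": 50
}}

```text
t: 4.2
tcp_pos: [0.4371, -0.0143, 0.0737]
tcp_rot: [1.907, 2.495, 0.001]
contact_force: [-0.2, 0.5, 0.7]
grip_width: 0.0663
grasp_force: 0.0
```

Call:
{"method": "move_arm", "body": {
  "motion": [
    [[0,0,0],[0,0,0],0],
    [[0,0,0],[0,0,0],0],
    [[0,0,0],[0,0,0],0],
    [[0,0,0],[0,0,0],0],
    [[0,0,0],[0,0,0],0],
    [[0,0,-0.3],[0,0,0],0],
    [[0,0,-0.3],[0,0,0],0],
    [[0,0,-0.4],[0,0,0],0]
  ]
}}

```text
t: 5.0
tcp_pos: [0.4368, -0.014, 0.1037]
tcp_rot: [-1.907, -2.496, 0.0]
contact_force: [-1.0, 0.3, -0.7]
grip_width: 0.0171
grasp_force: 49.9
```

Call:
{"method": "move_arm", "body": {
  "motion": [
    [[0,0,-0.6],[0,0,0.5],0],
    [[0,0,-0.6],[0,0,0.5],0],
    [[0,0,-0.6],[0,0,0.5],0],
    [[0,0,-0.6],[0,0,0.5],0],
    [[0,0,0],[0,0,0.8],0],
    [[0,0,0],[0,0,0.8],0],
    [[0,0,0],[0,0,0.8],0],
    [[0,0,0],[0,0,0.8],0]
  ]
}}

```text
t: 5.8
tcp_pos: [0.4367, -0.014, 0.1757]
tcp_rot: [2.585, 1.785, 0.0]
contact_force: [-0.3, -0.2, -1.1]
grip_width: 0.0173
grasp_force: 49.9
```

Call:
{"method": "move_arm", "body": {
  "motion": [
    [[0,0,0],[0,0,0.8],0],
    [[0,0,0],[0,0,0.8],0],
    [[0,0,0],[0,0,0.8],0],
    [[0,0,0],[0,0,0.8],0],
    [[0,0,0],[0,0,0.8],0],
    [[0,0,0],[0,0,0.8],0],
    [[0,0,0],[0,0,0.8],0],
    [[0,0,0],[0,0,0.8],0]
  ]
}}

```text
t: 6.6
tcp_pos: [0.4367, -0.014, 0.1757]
tcp_rot: [3.065, 0.687, 0.001]
contact_force: [-0.2, 0.1, -1.5]
grip_width: 0.0171
grasp_force: 49.9
```

Call:
{"method": "move_arm", "body": {
  "motion": [
    [[0,0,0],[0,0,0.8],0],
    [[0,0,0],[0,0,0.8],0],
    [[0,0,0],[0,0,0.8],0],
    [[0,0,0],[0,0,0.5],0],
    [[0,-0.6,0],[0,0,0],0],
    [[0,-0.6,0],[0,0,0],0],
    [[0,-0.6,0],[0,0,0],0],
    [[0,-0.5,0],[0,0,0],0]
  ]
}}

```text
t: 7.4
tcp_pos: [0.4298, 0.0555, 0.1757]
tcp_rot: [3.138, 0.152, 0.0]
contact_force: [-0.3, -0.5, -2.3]
grip_width: 0.0173
grasp_force: 49.9
```

Run:
```python
from go import *
from lev import *
st(); plan([.4329,.0524,.1437],5.5)
b=(.35,.62,-.1,.15)
for n in("top","scene"):
    im,d,W=cap(n); np.savez(f"{n}1.npz",im=im,W=W); cv2.imwrite(f"pics/{n}1.png",im)
    for nm,lo,hi,z in [("orange",(3,130,60),(20,255,255),(.08,.2)),("blade",(0,0,90),(180,80,255),(.10,.125))]:
        for P in comps(im,W,lo,hi,z,b,20): print(n,nm,len(P),*rect(P),"z",np.percentile(P[:,2],[5,50,95]).round(4))
a=cv2.imread("pics/top1.png")[100:320,160:440];c=cv2.imread("pics/scene1.png")[100:320,130:410]
cv2.imwrite("pics/c1.png",cv2.resize(np.hstack([a,c]),(800,314)))
```

```text
t 7.4 tcp [0.4298 0.0555 0.1757] yaw 5.55 zaxis [ 0. -0. -1.] F [-0.3 -0.5 -2.3] w 0.0173 g 49.9
turn u [ 0.   -0.    0.01] shift u (new axes) [0.09 0.11 1.07] (old axes) [0.09 0.11 1.07]
top blade 74 [519.2  63.3] [49.9 11.9] 4.9 z [0.1005 0.1025 0.1052]
scene orange 122 [451.1  64.4] [59.7 30.3] 52.7 z [0.1047 0.117  0.1229]
scene blade 122 [502.6  64.1] [79.1 13.7] 4.7 z [0.1003 0.1019 0.1047]
```

View pics/c1.png

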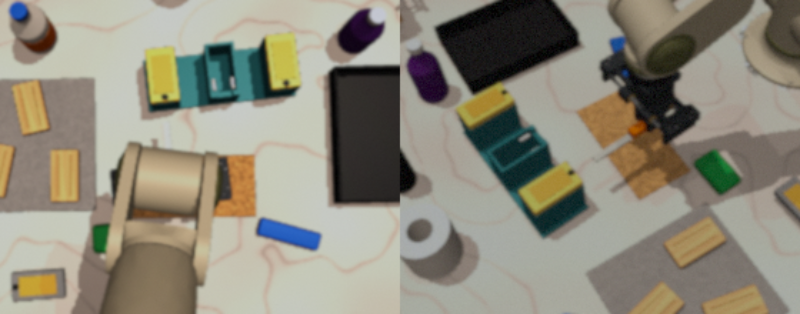

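```bash
cat > tip.py <<'E'
from m import *
def tip(n,im,W,a=5.5,line=True,z=(.07,.125),b=(.44,.6,.0,.15),ret=False):
    Ps=comps(im,W,(0,0,90),(180,80,255),z,b,20)
    if not Ps: print("no blade"); return
    P=max(Ps,key=len); P=P[np.isfinite(P).all(1)]
    ex=np.array([np.cos(np.radians(a)),np.sin(np.radians(a))]); ey=np.array([-ex[1],ex[0]])
    s=P[:,:2]@ex; t=P[:,:2]@ey; z=P[:,2]
    k=np.polyfit(s,z,1); kk=np.polyfit(s,t,1); g=np.percentile(s,[1,99])
    print(n,len(P),"s range",s.min().round(4),s.max().round(4),g.round(4),"pitch deg",np.degrees(k[0]).round(2),"z at ends",np.polyval(k,[s.min(),s.max()]).round(4),"yaw rel",np.degrees(kk[0]).round(2),"t at tip",np.polyval(kk,s.max()).round(4), "resid",np.std(z-np.polyval(k,s)).round(4))
E
python3 - <<'E'
from tip import *
for n in("top","scene"):
    f=np.load(f"{n}1.npz"); tip(n,f['im'],f['W'])
    # boxes edges in same frame
ex=np.array([np.cos(.096),np.sin(.096)]);ey=np.array([-ex[1],ex[0]])
for c in([.6315,.0715],[.6523,-.1473]): print(np.array(c)@ex-.05,np.array(c)@ey)
p=np.array([.4298,.0555]);print(p@ex,p@ey)
E
```

```text
top 92 s range 0.4979 0.5478 [0.4999 0.5478] pitch deg 0.97 z at ends [0.1016 0.1024] yaw rel 0.62 t at tip 0.0135 resid 0.002
scene 147 s range 0.4669 0.5468 [0.4676 0.5461] pitch deg -0.93 z at ends [0.1022 0.1009] yaw rel -0.52 t at tip 0.0154 resid 0.0017
0.5854457439099016 0.010639856521202636
0.5851774196064271 -0.2091464214901149
0.43314082213321653 0.014046999742339588
```

Call:
{"method": "move_arm", "body": {
  "motion": [
    [[0,0,0.6],[0,0,0],0],
    [[0,0,0.6],[0,0,0],0],
    [[0,0,0.6],[0,0,0],0],
    [[0,0,0.6],[0,0,0],0],
    [[0,0,0.4],[0,0,0],0],
    [[0,0,0.2],[0,0,0],0],
    [[0,0,0.05],[0,0,0],0],
    [[0,0,0.05],[0,0,0],0]
  ],
  "newtons": 60
}}

```text
t: 8.3
tcp_pos: [0.4305, 0.0544, 0.0824]
tcp_rot: [3.138, 0.151, 0.001]
contact_force: [0.4, -0.5, -1.2]
grip_width: 0.0174
grasp_force: 59.9
```

Call:
{"method": "move_arm", "body": {
  "motion": [
    [[0,0,0],[0,0,0],0.35],
    [[0,0,0],[0,0,0],0.35],
    [[0,0,0],[0,0,0],0.35],
    [[0,0,0.15],[0,0,0],0.35],
    [[0,0,0.19],[0,0,0],0.35],
    [[0,0,0],[0,0,0],0],
    [[0,0,0],[0,0,0],0],
    [[0,0,0],[0,0,0],0]
  ]
}}

```text
t: 9.1
tcp_pos: [0.4302, 0.0547, 0.0717]
tcp_rot: [-3.138, -0.152, 0.001]
contact_force: [-0.5, 0.4, -0.4]
grip_width: 0.0176
grasp_force: 59.8
```

Call:
{"method": "move_arm", "body": {
  "motion": [
    [[0,0,0],[0,0,0],0],
    [[0,0,0],[0,0,0],0],
    [[0,0,0],[0,0,0],0],
    [[0,0,-0.1],[0,0,0],0],
    [[0,0,-0.3],[0,0,0],0],
    [[0,0,-0.4],[0,0,0],0],
    [[0,0,-0.4],[0,0,0],0],
    [[0,0,-0.4],[0,0,0],0]
  ]
}}

```text
t: 9.9
tcp_pos: [0.4302, 0.0547, 0.1209]
tcp_rot: [3.138, 0.152, 0.001]
contact_force: [1.3, -0.2, -1.5]
grip_width: 0.0176
grasp_force: 59.8
```

Call:
{"method": "move_arm", "body": {
  "motion": [
    [[0,0,-0.4],[0,0,0],0],
    [[0,0,-0.4],[0,0,0],0],
    [[0,0,-0.4],[0,0,0],0],
    [[0,0,-0.4],[0,0,0],0],
    [[0,0,-0.2],[0,0,0],0],
    [[0,0,0],[0,0,0],0],
    [[0,0,0],[0,0,0],0],
    [[0,0,0],[0,0,0],0]
  ]
}}

```text
t: 10.7
tcp_pos: [0.43, 0.0547, 0.1733]
tcp_rot: [-3.138, -0.152, 0.002]
contact_force: [-0.4, -0.6, -1.5]
grip_width: 0.0176
grasp_force: 59.8
```

Run:
```python
from go import *
from tip import *
st()
for n in("top","scene"):
    im,d,W=cap(n);np.savez(f"{n}2.npz",im=im,W=W); tip(n,im,W)
```

```text
t 10.7 tcp [0.43   0.0547 0.1733] yaw 5.53 zaxis [-0.001  0.    -1.   ] F [-0.4 -0.6 -1.5] w 0.0176 g 59.8
top 92 s range 0.4995 0.5479 [0.4996 0.547 ] pitch deg -0.51 z at ends [0.1101 0.1097] yaw rel 0.05 t at tip 0.0127 resid 0.0018
scene 148 s range 0.4683 0.5481 [0.4689 0.5473] pitch deg -0.27 z at ends [0.1093 0.1089] yaw rel -0.44 t at tip 0.0136 resid 0.0016
```

Call:
{"method": "move_arm", "body": {
  "motion": [
    [[0,0.09,0.35],[0,0,0],0],
    [[0,0,0.35],[0,0,0],0],
    [[0,0,0.35],[0,0,0],0],
    [[0,0,0],[0,0,0],0],
    [[0.4,0,0],[0,0,0],0],
    [[0.4,0,0],[0,0,0],0],
    [[0.4,0,0],[0,0,0],0],
    [[0.3,0,0],[0,0,0],0]
  ]
}}

```text
t: 11.6
tcp_pos: [0.476, 0.0563, 0.1426]
tcp_rot: [3.138, 0.152, 0.001]
contact_force: [0.3, 0.1, -2.0]
grip_width: 0.0176
grasp_force: 59.8
```

Run:
```python
from go import *
from tip import *
st()
for n in("top","scene"):
    im,d,W=cap(n);np.savez(f"{n}3.npz",im=im,W=W); tip(n,im,W,b=(.46,.585,0,.15))
cv2.imwrite("pics/c3.png",cv2.resize(im[140:290,200:400],(800,600),interpolation=cv2.INTER_CUBIC))
```

```text
t 11.6 tcp [0.476  0.0563 0.1426] yaw 5.54 zaxis [ 0. -0. -1.] F [ 0.3  0.1 -2. ] w 0.0176 g 59.8
top 51 s range 0.5573 0.5864 [0.5574 0.5858] pitch deg -1.37 z at ends [0.0793 0.0786] yaw rel 3.49 t at tip 0.0109 resid 0.0022
scene 133 s range 0.5141 0.5881 [0.5153 0.5871] pitch deg 5.7 z at ends [0.0761 0.0835] yaw rel -2.05 t at tip 0.0094 resid 0.004
```

View pics/c3.png

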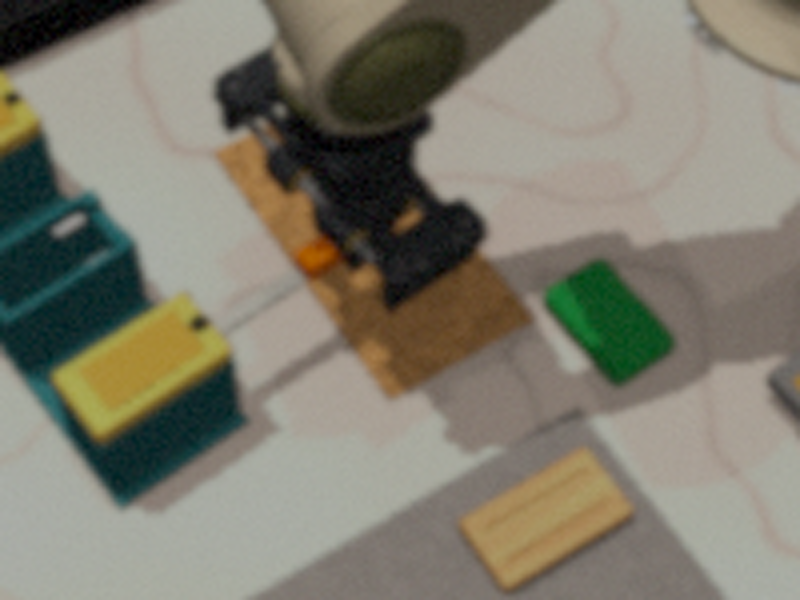

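Call:
{"method": "move_arm", "body": {
  "motion": [
    [[0.15,0,0.02],[0,0,0],0],
    [[0.15,0,0],[0,0,0],0],
    [[0.15,0,0],[0,0,0],0],
    [[0.1,0,0],[0,0,0],0],
    [[0,0,0.03],[0,0,0],0],
    [[0,0,0.04],[0,0,0],0],
    [[0,0,0],[0,0,0],0],
    [[0,0,0],[0,0,0],0]
  ]
}}

```text
t: 12.5
tcp_pos: [0.4916, 0.0579, 0.1395]
tcp_rot: [-3.138, -0.152, 0.0]
contact_force: [0.0, -1.2, -0.6]
grip_width: 0.0173
grasp_force: 59.8
```

Call:
{"method": "move_arm", "body": {
  "motion": [
    [[-0.13,0,0.18],[0,0.5,0],0],
    [[-0.13,0,0.18],[0,0.5,0],0],
    [[-0.13,0,0.18],[0,0.5,0],0],
    [[-0.13,0,0.18],[0,0.5,0],0],
    [[-0.13,0,0.18],[0,0.5,0],0],
    [[-0.13,0,0.18],[0,0.5,0],0],
    [[-0.13,0,0.18],[0,0.5,0],0],
    [[-0.13,0,0.18],[0,0.5,0],0]
  ]
}}

```text
t: 13.3
tcp_pos: [0.4707, 0.0569, 0.093]
tcp_rot: [-3.028, -0.149, -0.712]
contact_force: [0.4, 0.8, -0.6]
grip_width: 0.0176
grasp_force: 59.9
```

```bash
cat > lid.py <<'E'
from m import *
def lids(tag,lo=.086,names=("top","scene")):
    for n in names:
        im,d,W=cap(n);np.savez(f"{n}{tag}.npz",im=im,W=W)
        for P in comps(im,W,(20,90,80),(35,255,255),(lo,.14),(.5,.75,-.3,.2)):
            A=np.c_[P[:,:2]-P[:,:2].mean(0),np.ones(len(P))]; k=np.linalg.lstsq(A,P[:,2],rcond=None)[0]
            print(n,len(P),*rect(P),"zmean",k[2].round(4),"tilt deg x",np.degrees(k[0]).round(1))
E
python3 - <<'E'
from go import *
from lid import *
st(); lids("4")
E
```

```text
t 13.3 tcp [0.4707 0.0569 0.093 ] yaw 5.56 zaxis [ 0.443  0.049 -0.895] F [ 0.4  0.8 -0.6] w 0.0176 g 59.9
top 762 [ 652.  -147.1] [98.6 51.3] 5.5 zmean 0.0959 tilt deg x 0.4
top 756 [630.5  72.1] [99.7 53. ] 5.2 zmean 0.1057 tilt deg x -7.5
scene 651 [ 653.3 -146.9] [98.5 57.6] 6.4 zmean 0.0954 tilt deg x 0.1
scene 839 [632.8  72.4] [96.5 55.9] 4.6 zmean 0.102 tilt deg x -8.2
```

Call:
{"method": "move_arm", "body": {
  "motion": [
    [[0.13,0,-0.18],[0,-0.5,0],0],
    [[0.13,0,-0.18],[0,-0.5,0],0],
    [[0.13,0,-0.18],[0,-0.5,0],0],
    [[0.13,0,-0.18],[0,-0.5,0],0],
    [[-0.3,0,0],[0,0,0],0],
    [[-0.4,0,0],[0,0,0],0],
    [[-0.4,0,0],[0,0,0],0],
    [[-0.4,0,0],[0,0,0],0]
  ]
}}

```text
t: 14.2
tcp_pos: [0.4327, 0.0535, 0.1075]
tcp_rot: [-3.098, -0.156, -0.362]
contact_force: [-0.0, -0.4, -1.4]
grip_width: 0.0173
grasp_force: 59.9
```

Run:
```python
from go import *
from lid import *
st(); lids("5"); plan([.4412,-.1642,.19],5.5)
```

```text
t 14.2 tcp [0.4327 0.0535 0.1075] yaw 5.71 zaxis [ 0.229  0.03  -0.973] F [-0.  -0.4 -1.4] w 0.0173 g 59.9
top 771 [ 651.8 -147. ] [98.  51.6] 6.0 zmean 0.0958 tilt deg x 0.5
top 763 [630.3  70.1] [98.6 52.8] 3.4 zmean 0.1027 tilt deg x -6.2
scene 648 [ 653.4 -146.8] [98.9 56.3] 6.3 zmean 0.0954 tilt deg x -0.1
scene 830 [632.4  70.8] [97.  55.3] 2.7 zmean 0.1012 tilt deg x -7.1
turn u [-0.07 -1.92  0.03] shift u (new axes) [-0.39  7.26 -2.76] (old axes) [ 0.22  7.23 -2.84]
```

Call:
{"method": "move_arm", "body": {
  "motion": [
    [[-0.1,0,-0.3],[0,-0.24,0],0],
    [[-0.1,0,-0.3],[0,-0.24,0],0],
    [[-0.1,0,-0.3],[0,-0.24,0],0],
    [[0,0,-0.3],[0,-0.24,0],0],
    [[0,0,-0.3],[0,-0.24,0],0],
    [[0,0,-0.3],[0,-0.24,0],0],
    [[0,0,-0.3],[0,-0.24,0],0],
    [[0,0,-0.3],[0,-0.24,0],0]
  ]
}}

```text
t: 15.1
tcp_pos: [0.4161, 0.051, 0.1776]
tcp_rot: [-3.131, -0.158, -0.003]
contact_force: [0.8, -0.2, -1.0]
grip_width: 0.0175
grasp_force: 59.9
```

Run:
```python
from go import *
st(); plan([.4485,-.1669,.172],5.5)
```

```text
t 15.1 tcp [0.4161 0.051  0.1776] yaw 5.78 zaxis [ 0.002  0.007 -1.   ] F [ 0.8 -0.2 -1. ] w 0.0175 g 59.9
turn u [-0.05 -0.02  0.04] shift u (new axes) [0.38 7.33 0.19] (old axes) [0.34 7.34 0.14]
```

Call:
{"method": "move_arm", "body": {
  "motion": [
    [[0,0.7,0],[-0.05,0,0.04],0],
    [[0.05,0.95,0],[0,0,0],0],
    [[0.05,0.95,0],[0,0,0],0],
    [[0.05,0.95,0],[0,0,0],0],
    [[0.05,0.95,0],[0,0,0],0],
    [[0.05,0.95,0.05],[0,0,0],0],
    [[0.05,0.95,0.05],[0,0,0],0],
    [[0.08,0.93,0.09],[0,0,0],0]
  ]
}}

```text
t: 15.9
tcp_pos: [0.4489, -0.168, 0.1709]
tcp_rot: [-3.138, -0.15, -0.004]
contact_force: [0.7, 0.4, -1.5]
grip_width: 0.0178
grasp_force: 59.9
```

Run:
```python
from go import *
from tip import *
st()
ex=np.array([np.cos(.096),np.sin(.096)]);ey=np.array([-ex[1],ex[0]])
p=get_state()['tcp_pos'][:2]; print("tcp s,t",p@ex,p@ey)
for n in("top","scene"):
    im,d,W=cap(n);np.savez(f"{n}6.npz",im=im,W=W); tip(n,im,W,b=(.46,.6,-.25,-.1))
```

```text
t 15.9 tcp [ 0.4489 -0.168   0.1709] yaw 5.49 zaxis [ 0.003  0.    -1.   ] F [ 0.7  0.4 -1.5] w 0.0178 g 59.9
tcp s,t 0.4307011179614047 -0.2102419519107724
top 82 s range 0.5011 0.545 [0.503  0.5446] pitch deg 0.41 z at ends [0.107  0.1074] yaw rel -2.88 t at tip -0.211 resid 0.002
scene 124 s range 0.4677 0.545 [0.4685 0.5448] pitch deg -0.56 z at ends [0.107  0.1063] yaw rel -1.15 t at tip -0.2136 resid 0.0022
```

Run:
```python
from go import *
from m import *
ex=np.array([np.cos(.096),np.sin(.096)]);ey=np.array([-ex[1],ex[0]])
for n in("top","scene"):
  A=[]
  for i in range(4):
    im,d,W=cap(n)
    P=max(comps(im,W,(0,0,90),(180,80,255),(.09,.125),(.46,.6,-.25,-.1),20),key=len)
    A.append(P)
  P=np.vstack(A); s=P[:,:2]@ex;t=P[:,:2]@ey
  for lo,hi in((.47,.49),(.505,.515),(.515,.525),(.525,.535),(.535,.545)):
    m=(s>lo)&(s<hi)
    if m.sum()>9: print(n,lo,m.sum(),((np.percentile(t[m],3)+np.percentile(t[m],97))/2).round(4),t[m].mean().round(4),np.ptp(t[m]).round(4),P[m,2].mean().round(4))
```

```text
top 0.505 72 -0.2096 -0.2089 0.0152 0.107
top 0.515 80 -0.2097 -0.2096 0.0158 0.1068
top 0.525 80 -0.2099 -0.2096 0.0156 0.1074
top 0.535 81 -0.21 -0.2099 0.0162 0.1072
scene 0.47 121 -0.2068 -0.2063 0.0176 0.107
scene 0.505 67 -0.2066 -0.2065 0.0166 0.1071
scene 0.515 59 -0.2071 -0.2062 0.0127 0.1068
scene 0.525 66 -0.2075 -0.2068 0.014 0.1067
scene 0.535 64 -0.2076 -0.2069 0.0159 0.1069
```

Call:
{"method": "move_arm", "body": {
  "motion": [
    [[0,0,0.32],[0,0,0],0],
    [[0,0,0.32],[0,0,0],0],
    [[0,0,0.32],[0,0,0],0],
    [[0,0,0],[0,0,0],0],
    [[0.4,0,0],[0,0,0],0],
    [[0.4,0,0],[0,0,0],0],
    [[0.4,0,0],[0,0,0],0],
    [[0.3,0,0],[0,0,0],0]
  ]
}}

```text
t: 17.2
tcp_pos: [0.4954, -0.1619, 0.1426]
tcp_rot: [-3.136, -0.153, -0.006]
contact_force: [0.3, 0.6, -1.1]
grip_width: 0.0174
grasp_force: 59.9
```

Call:
{"method": "move_arm", "body": {
  "motion": [
    [[0.2,0,0],[0,0,0],0],
    [[0.2,0,0],[0,0,0],0],
    [[0.14,0,0],[0,0,0],0],
    [[0.1,0,0],[0,0,0],0],
    [[0,0,0],[0,0,0],0],
    [[0,0,0.04],[0,0,0],0],
    [[0,0,0.03],[0,0,0],0],
    [[0,0,0],[0,0,0],0]
  ]
}}

```text
t: 18.0
tcp_pos: [0.5127, -0.1601, 0.1401]
tcp_rot: [-3.135, -0.152, -0.004]
contact_force: [0.6, 0.1, -1.5]
grip_width: 0.0177
grasp_force: 59.9
```

Call:
{"method": "move_arm", "body": {
  "motion": [
    [[-0.13,0,0.18],[0,0.5,0],0],
    [[-0.13,0,0.18],[0,0.5,0],0],
    [[-0.13,0,0.18],[0,0.5,0],0],
    [[-0.13,0,0.18],[0,0.5,0],0],
    [[-0.13,0,0.18],[0,0.5,0],0],
    [[-0.13,0,0.18],[0,0.5,0],0],
    [[-0.13,0,0.18],[0,0.5,0],0],
    [[-0.13,0,0.18],[0,0.5,0],0]
  ]
}}

```text
t: 18.8
tcp_pos: [0.4915, -0.1622, 0.0915]
tcp_rot: [-3.023, -0.145, -0.747]
contact_force: [1.5, 1.2, -1.1]
grip_width: 0.0175
grasp_force: 59.9
```

Run:
```python
from go import *
from lid import *
st(); lids("7")
```

```text
t 18.8 tcp [ 0.4915 -0.1622  0.0915] yaw 5.48 zaxis [ 0.463  0.046 -0.885] F [ 1.5  1.2 -1.1] w 0.0175 g 59.9
top 783 [ 651.  -149.5] [98.9 53. ] 6.4 zmean 0.107 tilt deg x -5.5
top 757 [630.4  70.1] [99.  52.8] 3.2 zmean 0.1026 tilt deg x -6.2
scene 661 [ 652.9 -148.9] [98.7 56.7] 5.0 zmean 0.1015 tilt deg x -4.4
scene 833 [632.5  71.1] [97.  55.2] 4.0 zmean 0.1013 tilt deg x -6.8
```

Call:
{"method": "move_arm", "body": {
  "motion": [
    [[0.13,0,-0.18],[0,-0.5,0],0],
    [[0.13,0,-0.18],[0,-0.5,0],0],
    [[0.13,0,-0.18],[0,-0.5,0],0],
    [[0.13,0,-0.18],[0,-0.5,0],0],
    [[-0.3,0,0],[0,0,0],0],
    [[-0.4,0,0],[0,0,0],0],
    [[-0.4,0,0],[0,0,0],0],
    [[-0.4,0,0],[0,0,0],0]
  ]
}}

```text
t: 19.7
tcp_pos: [0.4531, -0.1657, 0.1066]
tcp_rot: [-3.102, -0.149, -0.378]
contact_force: [-0.8, -0.4, -0.9]
grip_width: 0.0174
grasp_force: 59.9
```

Call:
{"method": "move_arm", "body": {
  "motion": [
    [[-0.2,0,-0.3],[0,-0.25,0],0],
    [[-0.2,0,-0.3],[0,-0.25,0],0],
    [[-0.2,0,-0.3],[0,-0.25,0],0],
    [[0,0,-0.3],[0,-0.25,0],0],
    [[0,0,-0.3],[0,-0.25,0],0],
    [[0,0,-0.3],[0,-0.25,0],0],
    [[0,0,-0.3],[0,-0.25,0],0],
    [[0,0,-0.3],[0,-0.25,0],0]
  ]
}}

```text
t: 20.5
tcp_pos: [0.4262, -0.1685, 0.1743]
tcp_rot: [-3.136, -0.151, -0.002]
contact_force: [0.2, 0.3, -1.8]
grip_width: 0.0174
grasp_force: 59.9
```

Run:
```python
from go import *
from lid import *
st(); lids("8"); plan([.4376,-.0116,.13],105.2)
f=np.load("top0.npz"); im,W=f['im'],f['W']
P=np.vstack(comps(im,W,(5,90,80),(20,255,255),(-.002,.012),(.3,.52,-.2,.2),20)); print("mat",rect(P))
P=comps(im,W,(40,100,30),(80,255,255),(.015,.04),(.2,.5,0,.3)); print([rect(p) for p in P])
```

```text
t 20.5 tcp [ 0.4262 -0.1685  0.1743] yaw 5.52 zaxis [ 0.001  0.002 -1.   ] F [ 0.2  0.3 -1.8] w 0.0174 g 59.9
top 782 [ 652.7 -148.4] [100.1  52.6] 5.3 zmean 0.1024 tilt deg x -5.3
top 753 [630.  70.] [98.4 52.8] 3.1 zmean 0.1027 tilt deg x -6.0
scene 679 [ 652.9 -147.4] [99.7 58.2] 6.0 zmean 0.1013 tilt deg x -5.7
scene 824 [632.5  70.5] [97.4 55.7] 2.4 zmean 0.1014 tilt deg x -7.0
turn u [  0.03  -0.03 -14.49] shift u (new axes) [4.96 1.72 1.49] (old axes) [ 0.85 -5.18  1.5 ]
mat (array([429.9,  17.4]), array([239. , 118.5]), -89.9)
[(array([334.5, 168.4]), array([80.4, 51. ]), -86.2)]
```

Call:
{"method": "move_arm", "body": {
  "motion": [
    [[0,0,0],[0,0,-0.77],0],
    [[0,0,0],[0,0,-0.77],0],
    [[0,0,0],[0,0,-0.77],0],
    [[0,0,0],[0,0,-0.77],0],
    [[0,0,0],[0,0,-0.77],0],
    [[0,0,0],[0,0,-0.77],0],
    [[0,0,0],[0,0,-0.77],0],
    [[0,0,0],[0,0,-0.77],0]
  ]
}}

```text
t: 21.4
tcp_pos: [0.4265, -0.1685, 0.1735]
tcp_rot: [-2.867, -1.28, -0.006]
contact_force: [0.5, -0.0, -1.2]
grip_width: 0.0175
grasp_force: 59.9
```

Call:
{"method": "move_arm", "body": {
  "motion": [
    [[0,0,0],[0,0,-0.77],0],
    [[0,0,0],[0,0,-0.77],0],
    [[0,0,0],[0,0,-0.77],0],
    [[0,0,0],[0,0,-0.77],0],
    [[0,0,0],[0,0,-0.77],0],
    [[0,0,0],[0,0,-0.77],0],
    [[0,0,0],[0,0,-0.77],0],
    [[0,0,0],[0,0,-0.74],0]
  ]
}}

```text
t: 22.2
tcp_pos: [0.4265, -0.1684, 0.1735]
tcp_rot: [2.216, 2.226, 0.007]
contact_force: [-0.6, -0.3, -2.2]
grip_width: 0.0172
grasp_force: 59.9
```

Call:
{"method": "move_arm", "body": {
  "motion": [
    [[0.6,0.02,0.1],[0,0,0],0],
    [[0.6,0.02,0.2],[0,0,0],0],
    [[0.7,0.02,0.3],[0,0,0],0],
    [[0.7,0.02,0.3],[0,0,0],0],
    [[0.7,0.02,0.3],[0,0,0],0],
    [[0.7,0.02,0.3],[0,0,0],0],
    [[0.6,0.01,0.3],[0,0,0],0],
    [[0.35,0,0.2],[0,0,0],0]
  ]
}}

```text
t: 23.0
tcp_pos: [0.4301, -0.0188, 0.1137]
tcp_rot: [-2.219, -2.223, -0.006]
contact_force: [0.6, -1.6, -0.6]
grip_width: 0.0177
grasp_force: 59.9
```

Call:
{"method": "move_arm", "body": {
  "motion": [
    [[0,0,0.4],[0,0,0],0],
    [[0,0,0.4],[0,0,0],0],
    [[0,0,0.3],[0,0,0],0],
    [[0,0,0.1],[0,0,0],0],
    [[0,0,0.1],[0,0,0],0],
    [[0,0,0],[0,0,0],0],
    [[0,0,0],[0,0,0],0],
    [[0,0,0],[0,0,0],0]
  ]
}}

```text
t: 23.8
tcp_pos: [0.4312, -0.0198, 0.0759]
tcp_rot: [2.22, 2.222, 0.006]
contact_force: [0.8, -0.4, -0.4]
grip_width: 0.0175
grasp_force: 59.9
```

Call:
{"method": "move_arm", "body": {
  "motion": [
    [[0,0,0.07],[0,0,0],0],
    [[0,0,0.02],[0,0,0],0],
    [[0,0,0],[0,0,0],1],
    [[0,0,0],[0,0,0],1],
    [[0,0,0],[0,0,0],1],
    [[0,0,0],[0,0,0],1],
    [[0,0,0],[0,0,0],1],
    [[0,0,-0.3],[0,0,0],1]
  ]
}}

```text
t: 24.6
tcp_pos: [0.4308, -0.0197, 0.0816]
tcp_rot: [-2.219, -2.222, -0.005]
contact_force: [-0.4, -0.1, 0.6]
grip_width: 0.0633
grasp_force: 0.0
```

Call:
{"method": "move_arm", "body": {
  "motion": [
    [[0,0,-0.6],[0,0,0],1],
    [[0,0,-0.6],[0,0,0],1],
    [[0,0,-0.6],[0,0,0.7],1],
    [[0,0,-0.6],[0,0,0.8],1],
    [[0,0,-0.6],[0,0,0.8],1],
    [[0,0,-0.6],[0,0,0.8],1],
    [[0,0,-0.6],[0,0,0.8],1],
    [[0,0,0],[0,0,0.8],1]
  ]
}}

```text
t: 25.4
tcp_pos: [0.4312, -0.0202, 0.2105]
tcp_rot: [2.752, 1.511, 0.011]
contact_force: [0.3, 0.1, 0.4]
grip_width: 0.088
grasp_force: 0.0
```

Call:
{"method": "move_arm", "body": {
  "motion": [
    [[0,0,0],[0,0,0.99],1],
    [[0,0,0],[0,0,0.99],1],
    [[0,0,0],[0,0,0.99],1],
    [[0,0,0],[0,0,0.99],1],
    [[0,0,0],[0,0,0.99],1],
    [[0,0,0],[0,0,0.99],1],
    [[0,0,0],[0,0,0.99],1],
    [[0,0,0],[0,0,0.99],1]
  ]
}}

```text
t: 26.2
tcp_pos: [0.4305, -0.02, 0.2085]
tcp_rot: [-3.138, -0.083, -0.005]
contact_force: [-0.1, 0.2, 0.4]
grip_width: 0.0883
grasp_force: 0.0
```

Run:
```python
from go import *
from lev import *
st(); lever(n="scene"); lever(); plan([.631,.0703,.19],3.2)
```

```text
t 26.2 tcp [ 0.4305 -0.02    0.2085] yaw 3.02 zaxis [ 0.003  0.003 -1.   ] F [-0.1  0.2  0.4] w 0.0883 g 0.0
scene handle 125 [430.   -9.1] [54.5 19. ] 85.3 z [0.0144 0.0227 0.0261]
scene blade 100 [430.4  58.5] [79.5 11.7] 89.9 z [0.0046 0.0076 0.0111]
scene blade 590 [473.6 227.9] [172.1  43.7] -0.1 z [0.0042 0.0058 0.0087]
top blade 705 [472.3 225.9] [175.  47.] -0.1 z [0.0043 0.0067 0.0101]
turn u [-0.02 -0.03  0.01] shift u (new axes) [ 6.84 -2.63  0.61] (old axes) [ 6.84 -2.63  0.64]
```

Call:
{"method": "move_arm", "body": {
  "motion": [
    [[0.86,-0.33,0],[0,0,0],1],
    [[0.86,-0.33,0],[0,0,0],1],
    [[0.86,-0.33,0],[0,0,0],1],
    [[0.86,-0.33,0],[0,0,0],1],
    [[0.85,-0.33,0.1],[0,0,0],1],
    [[0.85,-0.33,0.15],[0,0,0],1],
    [[0.85,-0.33,0.2],[0,0,0],1],
    [[0.85,-0.32,0.2],[0,0,0],1]
  ]
}}

```text
t: 27.1
tcp_pos: [0.6319, 0.0711, 0.1893]
tcp_rot: [-3.138, -0.096, -0.004]
contact_force: [0.1, -0.1, 0.2]
grip_width: 0.088
grasp_force: 0.0
```

Call:
{"method": "move_arm", "body": {
  "motion": [
    [[0,0,0.4],[0,0,0],1],
    [[0,0,0.4],[0,0,0],1],
    [[0,0,0.4],[0,0,0],1],
    [[0,0,0.2],[0,0,0],1],
    [[0,0,0],[0,0,0],1],
    [[0,0,0],[0,0,0],0.4],
    [[0,0,0],[0,0,0],0.4],
    [[0,0,0],[0,0,0],0.4]
  ],
  "newtons": 30
}}

```text
t: 27.9
tcp_pos: [0.6313, 0.0706, 0.1478]
tcp_rot: [-3.138, -0.09, -0.006]
contact_force: [0.4, 0.2, 0.7]
grip_width: 0.0661
grasp_force: 0.0
```

Close and lift slowly.

Call:
{"method": "move_arm", "body": {
  "motion": [
    [[0,0,0],[0,0,0],0.3],
    [[0,0,0],[0,0,0],0.3],
    [[0,0,0],[0,0,0],0.3],
    [[0,0,0],[0,0,0],0.3],
    [[0,0,0],[0,0,0],0.3],
    [[0,0,-0.3],[0,0,0],0.3],
    [[0,0,-0.3],[0,0,0],0.3],
    [[0,0,-0.4],[0,0,0],0.3]
  ]
}}

```text
t: 28.7
tcp_pos: [0.6308, 0.071, 0.1776]
tcp_rot: [-3.137, -0.091, -0.002]
contact_force: [1.1, 0.8, -1.0]
grip_width: 0.054
grasp_force: 29.9
```

Call:
{"method": "move_arm", "body": {
  "motion": [
    [[0,0,-0.4],[0,0,0],0.3],
    [[0,0,-0.4],[0,0,0],0.3],
    [[0,0,-0.4],[0,0,0],0.3],
    [[0,0,-0.4],[0,0,0],0.3],
    [[0,0,0],[0,0,0],0.3],
    [[0,0,0],[0,0,0],0.3],
    [[0,0,0],[0,0,0],0.3],
    [[0,0,0],[0,0,0],0.3]
  ]
}}

```text
t: 29.5
tcp_pos: [0.6309, 0.0704, 0.2245]
tcp_rot: [-3.138, -0.09, -0.003]
contact_force: [0.4, 0.0, -0.3]
grip_width: 0.0538
grasp_force: 29.9
```

Run:
```python
from go import *
from lid import *
st(); lids("9",.08,("scene",)); plan([.58,-.3415,.2261],0)
```

```text
t 29.5 tcp [0.6309 0.0704 0.2245] yaw 3.3 zaxis [ 0.002  0.003 -1.   ] F [ 0.4  0.  -0.3] w 0.0538 g 29.9
scene 513 [ 656.2 -148.5] [94.8 55.7] 6.8 zmean 0.1002 tilt deg x -6.3
turn u [-0.02 -0.01  0.48] shift u (new axes) [-1.7  13.73 -0.05] (old axes) [-2.48 13.61 -0.09]
```

Call:
{"method": "move_arm", "body": {
  "motion": [
    [[-0.15,0.85,0],[0,0,0.06],0.3],
    [[-0.15,0.85,0],[0,0,0.06],0.3],
    [[-0.15,0.85,0],[0,0,0.06],0.3],
    [[-0.15,0.85,0],[0,0,0.06],0.3],
    [[-0.15,0.85,0],[0,0,0.06],0.3],
    [[-0.15,0.85,0],[0,0,0.06],0.3],
    [[-0.15,0.85,0],[0,0,0.06],0.3],
    [[-0.15,0.85,0],[0,0,0.06],0.3]
  ]
}}

```text
t: 30.35
tcp_pos: [0.6014, -0.1356, 0.2243]
tcp_rot: [-3.139, 0.001, -0.004]
contact_force: [0.2, 0.6, -1.0]
grip_width: 0.0539
grasp_force: 29.9
```

Call:
{"method": "move_arm", "body": {
  "motion": [
    [[-0.1,0.85,0],[0,0,0],0.3],
    [[-0.1,0.85,0],[0,0,0],0.3],
    [[-0.1,0.85,0],[0,0,0],0.3],
    [[-0.1,0.85,0],[0,0,0],0.3],
    [[-0.1,0.85,0],[0,0,0],0.3],
    [[-0.1,0.85,0],[0,0,0],0.3],
    [[-0.1,0.85,0],[0,0,0],0.3],
    [[-0.1,0.85,0],[0,0,0],0.3]
  ]
}}

```text
t: 31.15
tcp_pos: [0.5774, -0.3396, 0.2236]
tcp_rot: [-3.139, 0.0, -0.004]
contact_force: [0.6, -1.0, -1.1]
grip_width: 0.054
grasp_force: 29.9
```

Run:
```python
from go import *
st();plan([.58,-.3415,.092],0)
```

```text
t 31.1 tcp [ 0.5774 -0.3396  0.2236] yaw -0.0 zaxis [ 0.002  0.003 -1.   ] F [ 0.6 -1.  -1.1] w 0.054 g 29.9
turn u [-0.03 -0.02 -0.  ] shift u (new axes) [0.09 0.06 4.39] (old axes) [0.08 0.08 4.39]
```

Call:
{"method": "move_arm", "body": {
  "motion": [
    [[0.05,0.05,0.6],[0,0,0],0.3],
    [[0.03,0.03,0.6],[0,0,0],0.3],
    [[0,0,0.6],[0,0,0],0.3],
    [[0,0,0.6],[0,0,0],0.3],
    [[0,0,0.6],[0,0,0],0.3],
    [[0,0,0.6],[0,0,0],0.3],
    [[0,0,0.5],[0,0,0],0.3],
    [[0,0,0.29],[0,0,0],0.3]
  ]
}}

```text
t: 31.95
tcp_pos: [0.5801, -0.3404, 0.0907]
tcp_rot: [-3.138, 0.0, -0.002]
contact_force: [-2.8, 0.6, 3.3]
grip_width: 0.0537
grasp_force: 29.9
```

Call:
{"method": "move_arm", "body": {
  "motion": [
    [[0,0,0],[0,0,0],1],
    [[0,0,0],[0,0,0],1],
    [[0,0,0],[0,0,0],1],
    [[0,0,-0.7],[0,0,0],1],
    [[0,0,-0.8],[0,0,0],1],
    [[0,0,-0.8],[0,0,0],1],
    [[0,0,-0.8],[0,0,0],1],
    [[0,0,-0.8],[0,0,0],1]
  ]
}}

```text
t: 32.75
tcp_pos: [0.5801, -0.3409, 0.2113]
tcp_rot: [-3.14, -0.0, -0.006]
contact_force: [0.4, 0.1, 0.4]
grip_width: 0.0883
grasp_force: 0.0
```

Run:
```python
from go import *
from lid import *
st();lids("10",.08);plan([.6528,-.148,.2],5.5)
```

```text
t 32.8 tcp [ 0.5801 -0.3409  0.2113] yaw 0.0 zaxis [ 0.004  0.002 -1.   ] F [0.4 0.1 0.4] w 0.0883 g 0.0
top 792 [ 652.9 -148.2] [99.3 52.3] 4.7 zmean 0.1021 tilt deg x -5.0
scene 680 [ 652.5 -147.8] [99.7 56.6] 5.8 zmean 0.1013 tilt deg x -6.1
turn u [ 0.02 -0.07 -0.8 ] shift u (new axes) [ 3.   -6.19  0.46] (old axes) [ 2.39 -6.45  0.46]
```

Call:
{"method": "move_arm", "body": {
  "motion": [
    [[0,0,0],[0,0,-0.8],1],
    [[0.43,-0.88,0],[0,0,0],1],
    [[0.43,-0.88,0],[0,0,0],1],
    [[0.43,-0.88,0],[0,0,0],1],
    [[0.43,-0.88,0],[0,0,0],1],
    [[0.43,-0.89,0.1],[0,0,0],1],
    [[0.43,-0.89,0.1],[0,0,0],1],
    [[0.42,-0.89,0.2],[0,0,0],1]
  ]
}}

```text
t: 33.65
tcp_pos: [0.6522, -0.1462, 0.1975]
tcp_rot: [-3.136, -0.151, -0.005]
contact_force: [-0.2, -0.2, -0.7]
grip_width: 0.088
grasp_force: 0.0
```

Run:
```python
from go import *
st();plan([.6528,-.148,.147],5.5)
```

```text
t 33.6 tcp [ 0.6522 -0.1462  0.1975] yaw 5.5 zaxis [ 0.003  0.003 -1.   ] F [-0.2 -0.2 -0.7] w 0.088 g 0.0
turn u [-0.02 -0.03  0.  ] shift u (new axes) [0.02 0.06 1.68] (old axes) [0.01 0.06 1.68]
```

Call:
{"method": "move_arm", "body": {
  "motion": [
    [[0,0.05,0.45],[0,0,0],1],
    [[0,0,0.45],[0,0,0],1],
    [[0,0,0.45],[0,0,0],1],
    [[0,0,0.33],[0,0,0],1],
    [[0,0,0],[0,0,0],1],
    [[0,0,0],[0,0,0],0.3],
    [[0,0,0],[0,0,0],0.3],
    [[0,0,0],[0,0,0],0.3]
  ]
}}

```text
t: 34.45
tcp_pos: [0.6524, -0.149, 0.1483]
tcp_rot: [-3.136, -0.15, -0.006]
contact_force: [0.4, -0.1, -0.4]
grip_width: 0.0663
grasp_force: 0.0
```

Call:
{"method": "move_arm", "body": {
  "motion": [
    [[0,0,0],[0,0,0],0.3],
    [[0,0,0],[0,0,0],0.3],
    [[0,0,0],[0,0,0],0.3],
    [[0,0,0],[0,0,0],0.3],
    [[0,0,0],[0,0,0],0.3],
    [[0,0,-0.3],[0,0,0],0.3],
    [[0,0,-0.4],[0,0,0],0.3],
    [[0,0,-0.4],[0,0,0],0.3]
  ]
}}

```text
t: 35.25
tcp_pos: [0.6519, -0.1484, 0.1814]
tcp_rot: [-3.135, -0.151, -0.003]
contact_force: [0.2, 0.7, -0.6]
grip_width: 0.054
grasp_force: 30.0
```

Call:
{"method": "move_arm", "body": {
  "motion": [
    [[0,0,-0.4],[0,0,0],0.3],
    [[0,0,-0.4],[0,0,0],0.3],
    [[0,0,-0.4],[0,0,0],0.3],
    [[0,0,-0.3],[0,0,0],0.3],
    [[-0.4,0,0],[0,0,0.4],0.3],
    [[-0.6,0,0],[0,0,0.4],0.3],
    [[-0.6,0,0],[0,0,0],0.3],
    [[-0.6,0,0],[0,0,0],0.3]
  ]
}}

```text
t: 36.05
tcp_pos: [0.5853, -0.151, 0.2257]
tcp_rot: [-3.139, 0.0, -0.004]
contact_force: [0.7, -0.7, -0.2]
grip_width: 0.0536
grasp_force: 30.0
```

Run:
```python
from go import *
from m import *
st();plan([.462,-.3415,.2],0)
im,d,W=cap("scene")
for P in comps(im,W,(20,90,60),(35,255,255),(.01,.2),(.4,.75,-.5,.2)): print(rect(P),np.median(P[:,2]))
```

```text
t 36.0 tcp [ 0.5853 -0.151   0.2257] yaw -0.0 zaxis [ 0.003  0.003 -1.   ] F [ 0.7 -0.7 -0.2] w 0.0536 g 30.0
turn u [-0.02 -0.02 -0.  ] shift u (new axes) [-4.11  6.35  0.86] (old axes) [-4.11  6.35  0.83]
(array([ 595.5, -336.7]), array([62.6, 58.3]), 5.1) 0.04042152632983105
(array([ 620.6, -188.9]), array([137.8,  33.4]), -87.4) 0.1753391111998998
```

Call:
{"method": "move_arm", "body": {
  "motion": [
    [[-0.51,0.79,0.1],[0,0,0],0.3],
    [[-0.51,0.79,0.1],[0,0,0],0.3],
    [[-0.51,0.79,0.1],[0,0,0],0.3],
    [[-0.51,0.79,0.1],[0,0,0],0.3],
    [[-0.51,0.79,0.1],[0,0,0],0.3],
    [[-0.51,0.79,0.1],[0,0,0],0.3],
    [[-0.51,0.79,0.1],[0,0,0],0.3],
    [[-0.51,0.79,0.1],[0,0,0],0.3]
  ]
}}

```text
t: 36.9
tcp_pos: [0.4634, -0.3417, 0.2008]
tcp_rot: [-3.139, 0.0, -0.005]
contact_force: [0.3, -0.2, -1.0]
grip_width: 0.0537
grasp_force: 30.0
```

Call:
{"method": "move_arm", "body": {
  "motion": [
    [[0,0,0.5],[0,0,0],0.3],
    [[0,0,0.5],[0,0,0],0.3],
    [[0,0,0.5],[0,0,0],0.3],
    [[0,0,0.5],[0,0,0],0.3],
    [[0,0,0.5],[0,0,0],0.3],
    [[0,0,0.5],[0,0,0],0.3],
    [[0,0,0.4],[0,0,0],0.3],
    [[0,0,0.2],[0,0,0],0.3]
  ]
}}

```text
t: 37.7
tcp_pos: [0.4641, -0.3403, 0.0917]
tcp_rot: [-3.138, -0.0, -0.003]
contact_force: [-1.0, 0.4, -0.6]
grip_width: 0.0538
grasp_force: 30.0
```

Call:
{"method": "move_arm", "body": {
  "motion": [
    [[0,0,0],[0,0,0],1],
    [[0,0,0],[0,0,0],1],
    [[0,0,0],[0,0,0],1],
    [[0,0,-0.7],[0,0,0],1],
    [[0,0,-0.8],[0,0,0],1],
    [[0,0,-0.8],[0,0,0],1],
    [[0,0,-0.8],[0,0,0],1],
    [[0,0,-0.8],[0,0,0],1]
  ]
}}

```text
t: 38.5
tcp_pos: [0.4637, -0.3405, 0.2113]
tcp_rot: [-3.14, -0.0, -0.006]
contact_force: [0.5, 0.3, -0.0]
grip_width: 0.0882
grasp_force: 0.0
```

```bash
cat > new.py <<'E'
from m import *
def new(names=("top","scene"),zr=(.015,.04),box=(.3,.7,.1,.5)):
    for n in names:
        im,d,W=cap(n)
        for P in comps(im,W,(10,50,80),(28,255,255),zr,box,150): print(n,len(P),*rect(P),"z",np.percentile(P[:,2],[5,50,95]).round(4))
    return im
E
python3 - <<'E'
from go import *
from new import *
from lev import lever
st(); new(); lever(n="scene")
im,d=optics.capture("top"); im2,_=optics.capture("scene")
cv2.imwrite("pics/c11.png",cv2.resize(np.hstack([im[90:270,280:480],im2[80:260,130:330]]),(800,360)))
plan([.456,.2622,.2],0)
E
```

```text
t 38.5 tcp [ 0.4637 -0.3405  0.2113] yaw 0.0 zaxis [ 0.004  0.002 -1.   ] F [ 0.5  0.3 -0. ] w 0.0882 g 0.0
top 706 [588.4 328.4] [100.7  55.5] 12.2 z [0.0187 0.0223 0.0258]
top 728 [468.8 394.8] [100.   54.9] -12.6 z [0.0185 0.0223 0.0258]
top 722 [455.9 261.6] [98.9 53.2] 0.2 z [0.0186 0.0223 0.0258]
scene 810 [455.4 263.2] [101.   54.5] -0.1 z [0.0181 0.0213 0.0244]
scene 974 [588.2 328.4] [100.9  54.5] 12.8 z [0.0183 0.0214 0.0244]
scene 973 [469.  395.5] [100.4  55. ] -12.2 z [0.0181 0.0214 0.0243]
scene handle 127 [429.2  -9. ] [54.9 19.8] 89.4 z [0.0143 0.0229 0.0255]
scene blade 101 [431.   58.4] [79.9 12.1] -89.7 z [0.0048 0.0081 0.0116]
scene blade 616 [472.1 228. ] [175.2  43.4] 0.1 z [0.0042 0.0061 0.0087]
turn u [-0.03 -0.02 -0.  ] shift u (new axes) [ -0.25 -20.08   0.3 ] (old axes) [ -0.25 -20.08   0.36]
```

View pics/c11.png

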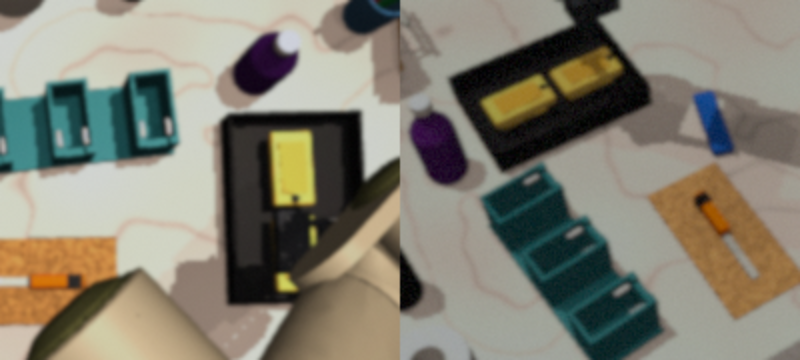

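Call:
{"method": "move_arm", "body": {
  "motion": [
    [[0,-0.84,0],[0,0,0],1],
    [[0,-0.84,0],[0,0,0],1],
    [[0,-0.84,0],[0,0,0],1],
    [[0,-0.84,0],[0,0,0],1],
    [[0,-0.84,0],[0,0,0],1],
    [[0,-0.84,0],[0,0,0],1],
    [[0,-0.84,0],[0,0,0],1],
    [[0,-0.84,0],[0,0,0],1]
  ]
}}

```text
t: 39.55
tcp_pos: [0.4633, -0.1378, 0.2089]
tcp_rot: [-3.138, 0.0, -0.001]
contact_force: [0.1, 0.4, 0.3]
grip_width: 0.0881
grasp_force: 0.0
```

Call:
{"method": "move_arm", "body": {
  "motion": [
    [[0,-0.84,0],[0,0,0],1],
    [[0,-0.84,0],[0,0,0],1],
    [[0,-0.84,0],[0,0,0],1],
    [[0,-0.84,0],[0,0,0],1],
    [[0,-0.84,0],[0,0,0],1],
    [[0,-0.84,0],[0,0,0],1],
    [[0,-0.84,0],[0,0,0],1],
    [[0,-0.84,0],[0,0,0],1]
  ]
}}

```text
t: 40.35
tcp_pos: [0.4632, 0.0637, 0.2095]
tcp_rot: [-3.139, 0.0, -0.001]
contact_force: [0.1, -0.3, -0.4]
grip_width: 0.0881
grasp_force: 0.0
```

Call:
{"method": "move_arm", "body": {
  "motion": [
    [[0,-0.84,0],[0,0,0],1],
    [[0,-0.84,0],[0,0,0],1],
    [[0,-0.84,0],[0,0,0],1],
    [[0,-0.84,0],[0,0,0],1],
    [[0,-0.84,0],[0,0,0],1],
    [[0,-0.84,0],[0,0,0],1],
    [[0,-0.8,0],[0,0,0],1],
    [[0,-0.8,0],[0,0,0],1]
  ]
}}

```text
t: 41.15
tcp_pos: [0.4632, 0.2627, 0.2098]
tcp_rot: [-3.14, -0.0, -0.001]
contact_force: [0.1, 0.5, 0.1]
grip_width: 0.0881
grasp_force: 0.0
```

Run:
```python
from go import *
st();plan([.4557,.2624,.0727],0)
```

```text
t 41.1 tcp [0.4632 0.2627 0.2098] yaw 0.01 zaxis [ 0.     0.002 -1.   ] F [0.1 0.5 0.1] w 0.0881 g 0.0
turn u [-0.02 -0.    0.  ] shift u (new axes) [-0.25  0.01  4.57] (old axes) [-0.25  0.02  4.57]
```

Call:
{"method": "move_arm", "body": {
  "motion": [
    [[-0.1,0,0.6],[0,0,0],1],
    [[-0.1,0,0.7],[0,0,0],1],
    [[-0.05,0,0.7],[0,0,0],1],
    [[0,0,0.7],[0,0,0],1],
    [[0,0,0.7],[0,0,0],1],
    [[0,0,0.6],[0,0,0],1],
    [[0,0,0.4],[0,0,0],1],
    [[0,0,0.17],[0,0,0],1]
  ]
}}

```text
t: 41.95
tcp_pos: [0.456, 0.262, 0.0724]
tcp_rot: [-3.14, 0.0, -0.0]
contact_force: [-0.2, 1.2, 0.1]
grip_width: 0.088
grasp_force: 0.0
```

Call:
{"method": "move_arm", "body": {
  "motion": [
    [[0,0,0],[0,0,0],0.3],
    [[0,0,0],[0,0,0],0.3],
    [[0,0,0],[0,0,0],0.3],
    [[0,0,0],[0,0,0],0.3],
    [[0,0,0],[0,0,0],0.3],
    [[0,0,0],[0,0,0],0.3],
    [[0,0,0],[0,0,0],0.3],
    [[0,0,-0.2],[0,0,0],0.3]
  ],
  "newtons": 40
}}

```text
t: 42.75
tcp_pos: [0.4563, 0.2621, 0.0797]
tcp_rot: [-3.139, 0.0, -0.002]
contact_force: [-0.1, -0.6, -1.8]
grip_width: 0.0535
grasp_force: 40.0
```

Call:
{"method": "move_arm", "body": {
  "motion": [
    [[0,0,-0.4],[0,0,0],0.3],
    [[0,0,-0.5],[0,0,0],0.3],
    [[0,0,-0.5],[0,0,0],0.3],
    [[0,0,-0.5],[0,0,0],0.3],
    [[0,0,-0.5],[0,0,0],0.3],
    [[0,0,-0.5],[0,0,0],0.3],
    [[0,0,-0.5],[0,0,0],0.3],
    [[0,0,-0.3],[0,0,-0.8],0.3]
  ]
}}

```text
t: 43.55
tcp_pos: [0.4563, 0.2619, 0.1929]
tcp_rot: [-3.135, -0.153, -0.007]
contact_force: [-0.1, -0.0, -0.8]
grip_width: 0.0533
grasp_force: 40.0
```

Run:
```python
from go import *
st();plan([.6315,.0715,.19],5.5)
```

```text
t 43.5 tcp [0.4563 0.2619 0.1929] yaw 5.57 zaxis [ 0.005  0.003 -1.   ] F [-0.1 -0.  -0.8] w 0.0533 g 40.0
turn u [-0.02 -0.04  0.01] shift u (new axes) [5.2  6.88 0.1 ] (old axes) [5.19 6.88 0.1 ]
```

Call:
{"method": "move_arm", "body": {
  "motion": [
    [[0.65,0.86,0],[0,0,0],0.3],
    [[0.65,0.86,0],[0,0,0],0.3],
    [[0.65,0.86,0],[0,0,0],0.3],
    [[0.65,0.86,0],[0,0,0],0.3],
    [[0.65,0.86,0],[0,0,0],0.3],
    [[0.65,0.86,0],[0,0,0],0.3],
    [[0.65,0.86,0],[0,0,0],0.3],
    [[0.65,0.86,0],[0,0,0],0.3]
  ]
}}

```text
t: 44.35
tcp_pos: [0.6319, 0.0703, 0.1919]
tcp_rot: [-3.135, -0.151, -0.005]
contact_force: [0.7, -0.1, -0.8]
grip_width: 0.0535
grasp_force: 40.0
```

Call:
{"method": "move_arm", "body": {
  "motion": [
    [[0,0,0.3],[0,0,0],0.3],
    [[0,0,0.3],[0,0,0],0.3],
    [[0,0,0.2],[0,0,0],0.3],
    [[0,0,0],[0,0,0],0.3],
    [[0,0,0],[0,0,0],0.3],
    [[0,0,0],[0,0,0],0.3],
    [[0,0,0],[0,0,0],0.3],
    [[0,0,0],[0,0,0],0.3]
  ]
}}

```text
t: 45.15
tcp_pos: [0.6314, 0.0716, 0.1673]
tcp_rot: [-3.136, -0.151, -0.005]
contact_force: [-0.0, -0.9, -0.9]
grip_width: 0.0539
grasp_force: 40.0
```

Run:
```python
from go import *
from new import *
st();plan([.632,.0715,.148],5.5)
ims=[]
for i in range(3):
    im,d,W=cap("scene")
    for P in comps(im,W,(10,50,80),(28,255,255),(.085,.2),(.5,.75,0,.2),100): print(len(P),rect(P),np.percentile(P[:,2],[5,50,95]).round(4))
```

```text
t 45.1 tcp [0.6314 0.0716 0.1673] yaw 5.51 zaxis [ 0.003  0.003 -1.   ] F [-0.  -0.9 -0.9] w 0.0539 g 40.0
turn u [-0.02 -0.03  0.  ] shift u (new axes) [0.02 0.   0.64] (old axes) [0.02 0.01 0.64]
307 (array([659.6,  87.6]), array([77.6, 37.6]), -84.6) [0.1085 0.114  0.1176]
306 (array([660.2,  87.1]), array([77.5, 37.1]), -85.9) [0.1084 0.1139 0.1181]
309 (array([661.1,  87.6]), array([76.1, 38. ]), -87.1) [0.1086 0.1141 0.1177]
```

Call:
{"method": "move_arm", "body": {
  "motion": [
    [[0.02,0,0.25],[0,0,0],0.3],
    [[0,0,0.25],[0,0,0],0.3],
    [[0,0,0.12],[0,0,0],0.3],
    [[0,0,0.07],[0,0,0],0.3],
    [[0,0,0],[0,0,0],0.3],
    [[0,0,0],[0,0,0],0.3],
    [[0,0,0],[0,0,0],1],
    [[0,0,0],[0,0,0],1]
  ]
}}

```text
t: 46.1
tcp_pos: [0.632, 0.0715, 0.146]
tcp_rot: [-3.135, -0.151, -0.004]
contact_force: [0.1, -0.5, 0.1]
grip_width: 0.0676
grasp_force: 0.0
```

Call:
{"method": "move_arm", "body": {
  "motion": [
    [[0,0,0],[0,0,0],1],
    [[0,0,0],[0,0,0],1],
    [[0,0,-0.3],[0,0,0],1],
    [[0,0,-0.6],[0,0,0],1],
    [[0,0,-0.6],[0,0,0],1],
    [[-0.5,-0.7,-0.6],[0,0,0],1],
    [[-0.5,-0.8,0],[0,0,0],1],
    [[-0.5,-0.8,0],[0,0,0],1]
  ]
}}

```text
t: 46.9
tcp_pos: [0.58, 0.1363, 0.2105]
tcp_rot: [-3.136, -0.15, -0.007]
contact_force: [-0.2, -0.6, -0.1]
grip_width: 0.0883
grasp_force: 0.0
```

Call:
{"method": "move_arm", "body": {
  "motion": [
    [[-0.5,-0.9,0],[0,0,-0.1],1],
    [[-0.5,-0.9,0],[0,0,0],1],
    [[-0.5,-0.9,0],[0,0,0],1],
    [[-0.5,-0.9,0],[0,0,0],1],
    [[-0.5,-0.9,0],[0,0,0],1],
    [[-0.4,-0.6,0],[0,0,0],1],
    [[0,0,0],[0,0,0],1],
    [[0,0,0],[0,0,0],1]
  ]
}}

```text
t: 47.7
tcp_pos: [0.478, 0.2786, 0.2099]
tcp_rot: [-3.135, -0.17, -0.006]
contact_force: [-0.5, -0.6, -0.5]
grip_width: 0.0878
grasp_force: 0.0
```

```bash
cat > flush.py <<'E'
from m import *
ex=np.array([np.cos(.096),np.sin(.096)]);ey=np.array([-ex[1],ex[0]])
def flush():
    for n in("top","scene"):
        im,d,W=cap(n)
        for P in comps(im,W,(10,50,80),(28,255,255),(.085,.12),(.5,.75,-.3,.2),150):
            c,s,a=rect(P); print(n,len(P),c,s,a,"s,t",(c@ex).round(1),(c@ey).round(1),"z",np.percentile(P[:,2],[5,50,95]).round(4))
    return im
E
python3 - <<'E'
from go import *
from flush import *
st(); im=flush()
cv2.imwrite("pics/c12.png",cv2.resize(im[170:270,160:290],(780,600),interpolation=cv2.INTER_CUBIC))
plan([.5883,.3284,.19],12.6)
E
```

```text
t 47.7 tcp [0.478  0.2786 0.2099] yaw 6.23 zaxis [ 0.004  0.003 -1.   ] F [-0.5 -0.6 -0.5] w 0.0878 g 0.0
top 791 [630.2  72.7] [100.9  53. ] 5.4 s,t 634.3 12.0 z [0.0926 0.0961 0.0992]
scene 831 [629.4  73.4] [100.9  54.4] 4.8 s,t 633.5 12.7 z [0.0916 0.0954 0.0983]
turn u [-0.02 -0.03 -0.94] shift u (new axes) [ 3.94 -0.84  0.65] (old axes) [ 3.82 -1.28  0.67]
```

View pics/c12.png

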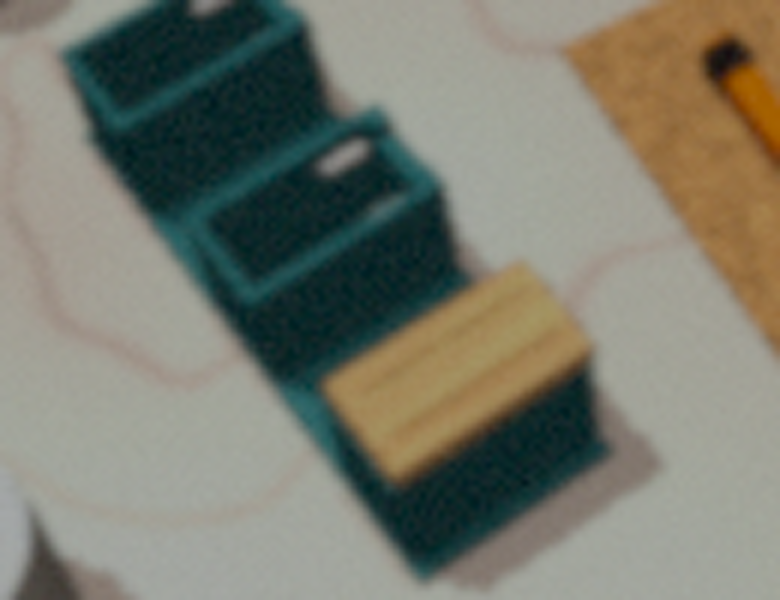

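```bash
cat > cmp.py <<'E'
from m import *
ex=np.array([np.cos(.096),np.sin(.096)]);ey=np.array([-ex[1],ex[0]])
def toplane(n,uv,z):
    c=optics.calibration(n);M=cv2.Rodrigues(np.array(c['rvec'],float))[0];t=np.array(c['tvec']).ravel()
    d=np.c_[(uv[:,0]-c['cx'])/c['fx'],(uv[:,1]-c['cy'])/c['fy'],np.ones(len(uv))]@M; o=-M.T@t
    return (o+d*((z-o[2])/d[:,2])[:,None])[:,:2]
def meas(n,im,W,lo,hi,zt=.096,zr=(.085,.12),box=(.5,.75,-.3,.2)):
    hsv=cv2.cvtColor(im,cv2.COLOR_BGR2HSV); m=cv2.inRange(hsv,lo,hi)>0
    m&=(W[...,2]>zr[0])&(W[...,2]<zr[1])&(W[...,0]>box[0])&(W[...,0]<box[1])&(W[...,1]>box[2])&(W[...,1]<box[3])
    k,l,st,_=cv2.connectedComponentsWithStats(m.astype(np.uint8)); out=[]
    for i in range(1,k):
        if st[i,4]<150: continue
        cs,_=cv2.findContours((l==i).astype(np.uint8),cv2.RETR_EXTERNAL,cv2.CHAIN_APPROX_NONE)
        h=cv2.convexHull(max(cs,key=len)); P=toplane(n,h[:,0].astype(float),zt)*1000
        mo=cv2.moments((P*1).astype(np.float32).reshape(-1,1,2)); c=np.array([mo['m10'],mo['m01']])/mo['m00']
        out.append((c,rect(P/1000)))
    return out
OLD=((20,90,80),(35,255,255)); NEW=((10,50,80),(28,255,255)); TEAL=((80,60,20),(110,255,255))
if __name__=="__main__":
    for n in("top","scene"):
        f=np.load(n+"0.npz"); 
        for c,r in meas(n,f['im'],f['W'],*OLD): print("old",n,c.round(1),r[1:],"st",(c@ex).round(1),(c@ey).round(1))
        for c,r in meas(n,f['im'],f['W'],*TEAL,zt=.08,zr=(.07,.09)): print("rim0",n,c.round(1),r[1:],"st",(c@ex).round(1),(c@ey).round(1))
        for k in range(2):
            im,d,W=cap(n)
            for c,r in meas(n,im,W,*NEW): print("new",n,c.round(1),r[1:],"st",(c@ex).round(1),(c@ey).round(1))
            for c,r in meas(n,im,W,*TEAL,zt=.08,zr=(.07,.09)): print("rim",n,c.round(1),r[1:],"st",(c@ex).round(1),(c@ey).round(1))
E
python3 cmp.py
```

```text
old top [ 651.2 -146.2] (array([99.6, 52.8]), 5.4) st 634.2 -207.9
old top [629.6  70.9] (array([99.2, 52.2]), 5.5) st 633.5 10.2
rim0 top [640.1 -38.8] (array([99.8, 54.8]), 5.6) st 633.4 -100.0
new top [629.1  72.7] (array([101.1,  52.9]), 5.3) st 633.2 12.1
rim top [ 651.4 -146.4] (array([99.3, 53.2]), 5.2) st 634.3 -208.2
rim top [640.3 -38.9] (array([100.2,  54.6]), 5.7) st 633.6 -100.1
new top [629.2  72.7] (array([101.1,  52.9]), 5.3) st 633.3 12.1
rim top [ 651.3 -146.4] (array([99.3, 53.4]), 5.3) st 634.3 -208.2
rim top [640.6 -38.6] (array([100.1,  54.8]), 5.6) st 633.9 -99.8
old scene [ 653.7 -143.8] (array([99.3, 59.2]), 5.9) st 636.9 -205.8
old scene [633.4  73.6] (array([99.2, 56.6]), 5.8) st 637.5 12.6
rim0 scene [644.5 -35.4] (array([98.8, 60.5]), 5.5) st 638.1 -97.0
new scene [630.9  75.3] (array([100.8,  56.6]), 5.2) st 635.3 14.5
rim scene [ 654.4 -142.9] (array([98.3, 60.1]), 5.7) st 637.6 -205.0
rim scene [644.4 -35.1] (array([98.3, 61.1]), 5.5) st 638.1 -96.7
new scene [630.8  75.3] (array([100.8,  56.6]), 5.3) st 635.1 14.5
rim scene [ 653.9 -143.5] (array([98. , 60.4]), 5.5) st 637.2 -205.5
rim scene [644.6 -35.2] (array([98.9, 60.5]), 5.5) st 638.2 -96.9
```

Call:
{"method": "move_arm", "body": {
  "motion": [
    [[0,0,0],[0,0,-0.94],1],
    [[0.6,-0.1,0],[0,0,0],1],
    [[0.6,-0.1,0],[0,0,0],1],
    [[0.6,-0.1,0],[0,0,0],1],
    [[0.6,-0.1,0],[0,0,0],1],
    [[0.6,-0.1,0.2],[0,0,0],1],
    [[0.6,-0.2,0.2],[0,0,0],1],
    [[0.34,-0.14,0.2],[0,0,0],1]
  ]
}}

```text
t: 48.8
tcp_pos: [0.5889, 0.3291, 0.1913]
tcp_rot: [-3.12, -0.345, -0.005]
contact_force: [-0.7, -0.3, -0.7]
grip_width: 0.0882
grasp_force: 0.0
```

Run:
```python
from go import *
st();plan([.5883,.3284,.0727],12.6)
```

```text
t 48.8 tcp [0.5889 0.3291 0.1913] yaw 12.6 zaxis [ 0.003  0.003 -1.   ] F [-0.7 -0.3 -0.7] w 0.0882 g 0.0
turn u [-0.02 -0.03  0.  ] shift u (new axes) [-0.03  0.02  3.95] (old axes) [-0.04  0.03  3.95]
```

Call:
{"method": "move_arm", "body": {
  "motion": [
    [[0,0,0.6],[-0.02,-0.03,0],1],
    [[0,0,0.6],[0,0,0],1],
    [[0,0,0.6],[0,0,0],1],
    [[0,0,0.6],[0,0,0],1],
    [[0,0,0.6],[0,0,0],1],
    [[0,0,0.5],[0,0,0],1],
    [[0,0,0.3],[0,0,0],1],
    [[0,0,0.15],[0,0,0],1]
  ]
}}

```text
t: 49.6
tcp_pos: [0.5877, 0.329, 0.0725]
tcp_rot: [3.122, 0.346, -0.002]
contact_force: [0.4, -0.5, -1.0]
grip_width: 0.0882
grasp_force: 0.0
```

Call:
{"method": "move_arm", "body": {
  "motion": [
    [[0,0,0],[0,0,0],0.3],
    [[0,0,0],[0,0,0],0.3],
    [[0,0,0],[0,0,0],0.3],
    [[0,0,0],[0,0,0],0.3],
    [[0,0,0],[0,0,0],0.3],
    [[0,0,0],[0,0,0],0.3],
    [[0,0,0],[0,0,0],0.3],
    [[0,0,-0.2],[0,0,0],0.3]
  ]
}}

```text
t: 50.4
tcp_pos: [0.5873, 0.3291, 0.0787]
tcp_rot: [3.122, 0.346, -0.003]
contact_force: [-0.3, -0.2, -0.3]
grip_width: 0.0535
grasp_force: 40.0
```

Call:
{"method": "move_arm", "body": {
  "motion": [
    [[0,0,-0.4],[0,0,0],0.3],
    [[0,0,-0.6],[0,0,0],0.3],
    [[0,0,-0.6],[0,0,0],0.3],
    [[0,0,-0.6],[0,0,0],0.3],
    [[0,0,-0.6],[0,0,0],0.3],
    [[0,0,-0.6],[0,0,0],0.3],
    [[0,0,-0.4],[0,0,0.5],0.3],
    [[0,0,0],[0,0,0.53],0.3]
  ]
}}

```text
t: 51.2
tcp_pos: [0.5881, 0.3296, 0.1964]
tcp_rot: [-3.137, -0.149, -0.006]
contact_force: [-0.3, 0.3, -0.8]
grip_width: 0.0535
grasp_force: 40.0
```

Run:
```python
from go import *
st();plan([.642,-.0403,.195],5.5)
```

```text
t 51.2 tcp [0.5881 0.3296 0.1964] yaw 5.44 zaxis [ 0.004  0.001 -1.   ] F [-0.3  0.3 -0.8] w 0.0535 g 40.0
turn u [-0.01 -0.03 -0.01] shift u (new axes) [ 0.61 12.44  0.05] (old axes) [ 0.62 12.44  0.04]
```

Call:
{"method": "move_arm", "body": {
  "motion": [
    [[0.05,0.6,0],[-0.01,-0.03,0],0.3],
    [[0.05,0.9,0],[0,0,0],0.3],
    [[0.05,0.9,0],[0,0,0],0.3],
    [[0.05,0.9,0],[0,0,0],0.3],
    [[0.05,0.9,0],[0,0,0],0.3],
    [[0.05,0.9,0],[0,0,0],0.3],
    [[0.05,0.9,0],[0,0,0],0.3],
    [[0.05,0.9,0],[0,0,0],0.3]
  ]
}}

```text
t: 52.0
tcp_pos: [0.6196, 0.1221, 0.1938]
tcp_rot: [3.136, 0.155, -0.007]
contact_force: [0.8, 0.1, -1.1]
grip_width: 0.0536
grasp_force: 40.0
```

Call:
{"method": "move_arm", "body": {
  "motion": [
    [[0.05,0.9,0],[0,0,0],0.3],
    [[0.05,0.9,0],[0,0,0],0.3],
    [[0.05,0.9,0],[0,0,0],0.3],
    [[0.05,0.9,0],[0,0,0],0.3],
    [[0.05,0.9,0],[0,0,0],0.3],
    [[0,0.6,0],[0,0,0],0.3],
    [[0,0.44,0.3],[0,0,0],0.3],
    [[0,0,0.4],[0,0,0],0.3]
  ]
}}

```text
t: 52.8
tcp_pos: [0.6432, -0.0419, 0.1724]
tcp_rot: [3.136, 0.151, -0.005]
contact_force: [-1.1, 0.1, -1.2]
grip_width: 0.0535
grasp_force: 40.0
```

Run:
```python
from go import *
st();plan([.6432,-.0404,.1466],5.5)
```

```text
t 52.8 tcp [ 0.6432 -0.0419  0.1724] yaw 5.5 zaxis [-0.003 -0.002 -1.   ] F [-1.1  0.1 -1.2] w 0.0535 g 40.0
turn u [ 0.02  0.03 -0.  ] shift u (new axes) [ 0.   -0.05  0.86] (old axes) [ 0.01 -0.05  0.86]
```

Call:
{"method": "move_arm", "body": {
  "motion": [
    [[0,0,0.3],[0,0,0],0.3],
    [[0,0,0.25],[0,0,0],0.3],
    [[0,0,0.15],[0,0,0],0.3],
    [[0,0,0.05],[0,0,0],0.3],
    [[0,0,0],[0,0,0],0.3],
    [[0,0,0],[0,0,0],0.3],
    [[0,0,0],[0,0,0],0.3],
    [[0,0,0],[0,0,0],0.3]
  ]
}}

```text
t: 53.6
tcp_pos: [0.6432, -0.0404, 0.1507]
tcp_rot: [3.136, 0.153, -0.005]
contact_force: [0.2, -0.4, 0.3]
grip_width: 0.0538
grasp_force: 40.0
```

Call:
{"method": "move_arm", "body": {
  "motion": [
    [[0,0,0.08],[0,0,0],0.3],
    [[0,0,0.06],[0,0,0],0.3],
    [[0,0,0],[0,0,0],0.3],
    [[0,0,0],[0,0,0],0.3],
    [[0,0,0],[0,0,0],1],
    [[0,0,0],[0,0,0],1],
    [[0,0,0],[0,0,0],1],
    [[0,0,0],[0,0,0],1]
  ]
}}

```text
t: 54.4
tcp_pos: [0.6431, -0.0404, 0.1459]
tcp_rot: [3.136, 0.153, -0.006]
contact_force: [-0.1, 0.2, 0.2]
grip_width: 0.0832
grasp_force: 0.0
```

Call:
{"method": "move_arm", "body": {
  "motion": [
    [[0,0,-0.2],[0,0,0],1],
    [[0,0,-0.6],[0,0,0],1],
    [[0,0,-0.6],[0,0,0],1],
    [[-0.4,0,-0.6],[0,0,0],1],
    [[-0.7,-0.8,0],[0,0,0],1],
    [[-0.7,-0.9,0],[0,0,0],1],
    [[-0.7,-0.9,0],[0,0,0],1],
    [[-0.7,-0.9,0],[0,0,0],1]
  ]
}}

```text
t: 55.2
tcp_pos: [0.5367, 0.0557, 0.2069]
tcp_rot: [3.136, 0.152, -0.005]
contact_force: [0.4, 0.2, 0.5]
grip_width: 0.0879
grasp_force: 0.0
```

Call:
{"method": "move_arm", "body": {
  "motion": [
    [[-0.5,-0.9,0],[0,0,0],1],
    [[-0.5,-0.9,0],[0,0,0],1],
    [[-0.5,-0.9,0],[0,0,0],1],
    [[-0.5,-0.9,0],[0,0,0],1],
    [[-0.5,-0.9,0],[0,0,0],1],
    [[0,-0.9,0],[0,0,0],1],
    [[0,-0.9,0],[0,0,0],1],
    [[0,-0.8,0],[0,0,0],1]
  ]
}}

```text
t: 56.0
tcp_pos: [0.4421, 0.2609, 0.2069]
tcp_rot: [3.136, 0.153, -0.005]
contact_force: [-0.4, 0.1, -0.7]
grip_width: 0.0882
grasp_force: 0.0
```

```bash
cat > see.py <<'E'
from go import *
from cmp import *
from lev import lever
st()
for n in("top","scene"):
    im,d,W=cap(n)
    for c,r in meas(n,im,W,*NEW): print("new",n,c.round(1),r[1:],"st",(c@ex).round(1),(c@ey).round(1))
    for c,r in meas(n,im,W,*TEAL,zt=.08,zr=(.07,.09)): print("rim",n,"st",(c@ex).round(1),(c@ey).round(1))
lever(n="scene")
E
python3 see.py; python3 -c "
from go import *
plan([.4689,.3952,.2],-12.2)"
```

```text
t 56.0 tcp [0.4421 0.2609 0.2069] yaw 5.59 zaxis [-0.003 -0.002 -1.   ] F [-0.4  0.1 -0.7] w 0.0882 g 0.0
new top [642.4 -38.9] (array([100.8,  53.4]), 5.4) st 635.7 -100.3
new top [629.2  72.7] (array([101.1,  52.9]), 5.3) st 633.3 12.1
rim top st 634.2 -208.1
new scene [644.3 -36. ] (array([99.8, 58. ]), 5.5) st 637.9 -97.5
new scene [630.5  75.2] (array([100.9,  56.6]), 5.3) st 634.8 14.4
rim scene st 637.4 -205.3
scene handle 106 [429.4  -9.6] [54.7 18.6] 87.7 z [0.015  0.0223 0.0263]
scene blade 108 [430.5  58.5] [79.8 12.6] 89.8 z [0.0052 0.0077 0.011 ]
scene blade 29 [397.5 215.1] [21.3 17.3] -9.1 z [0.0042 0.006  0.0091]
scene blade 515 [483.1 227.5] [152.1  44.7] 1.2 z [0.0043 0.0059 0.0085]
turn u [0.02 0.03 2.6 ] shift u (new axes) [-0.08 -4.58  0.22] (old axes) [ 1.34 -4.38  0.21]
```

Call:
{"method": "move_arm", "body": {
  "motion": [
    [[0,0,0],[0.02,0.03,0.87],1],
    [[0,0,0],[0,0,0.87],1],
    [[0,0,0],[0,0,0.86],1],
    [[0,-0.9,0],[0,0,0],1],
    [[0,-0.95,0],[0,0,0],1],
    [[0,-0.95,0.1],[0,0,0],1],
    [[-0.04,-0.95,0.1],[0,0,0],1],
    [[-0.04,-0.83,0],[0,0,0],1]
  ]
}}

```text
t: 56.95
tcp_pos: [0.4699, 0.3945, 0.2001]
tcp_rot: [3.123, -0.338, -0.001]
contact_force: [0.3, -0.3, -0.5]
grip_width: 0.0883
grasp_force: 0.0
```

```bash
python3 -c "
from go import *
st();plan([.4689,.3952,.0727],-12.2)"
```

```text
t 57.0 tcp [0.4699 0.3945 0.2001] yaw -12.36 zaxis [-0.001 -0.    -1.   ] F [ 0.3 -0.3 -0.5] w 0.0883 g 0.0
turn u [ 0.    0.01 -0.02] shift u (new axes) [-0.04 -0.02  4.25] (old axes) [-0.03 -0.02  4.25]
```

Call:
{"method": "move_arm", "body": {
  "motion": [
    [[-0.03,-0.02,0.6],[0,0,0],1],
    [[0,0,0.7],[0,0,0],1],
    [[0,0,0.7],[0,0,0],1],
    [[0,0,0.7],[0,0,0],1],
    [[0,0,0.6],[0,0,0],1],
    [[0,0,0.5],[0,0,0],1],
    [[0,0,0.3],[0,0,0],1],
    [[0,0,0.15],[0,0,0],1]
  ]
}}

```text
t: 57.75
tcp_pos: [0.4688, 0.3945, 0.0724]
tcp_rot: [3.123, -0.338, -0.001]
contact_force: [0.0, 0.1, 0.3]
grip_width: 0.0882
grasp_force: 0.0
```

Call:
{"method": "move_arm", "body": {
  "motion": [
    [[0,0,0],[0,0,0],0.3],
    [[0,0,0],[0,0,0],0.3],
    [[0,0,0],[0,0,0],0.3],
    [[0,0,0],[0,0,0],0.3],
    [[0,0,0],[0,0,0],0.3],
    [[0,0,0],[0,0,0],0.3],
    [[0,0,0],[0,0,0],0.3],
    [[0,0,-0.2],[0,0,0],0.3]
  ]
}}

```text
t: 58.55
tcp_pos: [0.4681, 0.3951, 0.0784]
tcp_rot: [3.123, -0.337, -0.002]
contact_force: [0.3, -0.1, -1.3]
grip_width: 0.0538
grasp_force: 40.0
```

Call:
{"method": "move_arm", "body": {
  "motion": [
    [[0,0,-0.4],[0,0,0],0.3],
    [[0,0,-0.7],[0,0,0],0.3],
    [[0,0,-0.7],[0,0,0],0.3],
    [[0,0,-0.7],[0,0,0],0.3],
    [[0,0,-0.7],[0,0,0],0.3],
    [[0,0,-0.6],[0,0,-0.87],0.3],
    [[0,0,-0.2],[0,0,-0.87],0.3],
    [[0,0,0],[0,0,-0.86],0.3]
  ]
}}

```text
t: 59.35
tcp_pos: [0.4687, 0.3953, 0.2011]
tcp_rot: [-3.136, -0.159, -0.004]
contact_force: [0.3, -0.2, -1.6]
grip_width: 0.0539
grasp_force: 40.0
```

```bash
python3 -c "
from go import *
st();plan([.6533,-.1487,.198],5.5)"
```

```text
t 59.4 tcp [0.4687 0.3953 0.2011] yaw 5.82 zaxis [ 0.002  0.002 -1.   ] F [ 0.3 -0.2 -1.6] w 0.0539 g 40.0
turn u [-0.01 -0.02  0.05] shift u (new axes) [ 4.39 18.64  0.1 ] (old axes) [ 4.28 18.66  0.08]
```

Call:
{"method": "move_arm", "body": {
  "motion": [
    [[0.2,0.6,0],[-0.01,-0.02,0.05],0.3],
    [[0.2,0.82,0],[0,0,0],0.3],
    [[0.2,0.82,0],[0,0,0],0.3],
    [[0.2,0.82,0],[0,0,0],0.3],
    [[0.2,0.82,0],[0,0,0],0.3],
    [[0.2,0.82,0],[0,0,0],0.3],
    [[0.2,0.82,0],[0,0,0],0.3],
    [[0.2,0.82,0],[0,0,0],0.3]
  ]
}}

```text
t: 60.15
tcp_pos: [0.5339, 0.2092, 0.1997]
tcp_rot: [3.138, 0.143, -0.003]
contact_force: [0.8, 0.4, -0.7]
grip_width: 0.0532
grasp_force: 40.0
```

Call:
{"method": "move_arm", "body": {
  "motion": [
    [[0.2,0.82,0],[0,0,0],0.3],
    [[0.2,0.82,0],[0,0,0],0.3],
    [[0.2,0.82,0],[0,0,0],0.3],
    [[0.2,0.82,0],[0,0,0],0.3],
    [[0.2,0.82,0],[0,0,0],0.3],
    [[0.2,0.82,0],[0,0,0],0.3],
    [[0.2,0.82,0],[0,0,0],0.3],
    [[0.2,0.82,0],[0,0,0],0.3]
  ]
}}

```text
t: 60.95
tcp_pos: [0.5996, 0.0176, 0.1998]
tcp_rot: [3.137, 0.143, -0.003]
contact_force: [1.3, 0.4, -0.4]
grip_width: 0.0535
grasp_force: 40.0
```

Call:
{"method": "move_arm", "body": {
  "motion": [
    [[0.2,0.82,0],[0,0,0],0.3],
    [[0.2,0.82,0],[0,0,0],0.3],
    [[0.2,0.82,0],[0,0,0],0.3],
    [[0.2,0.82,0],[0,0,0],0.3],
    [[0.2,0.82,0],[0,0,0],0.3],
    [[0.2,0.82,0],[0,0,0],0.3],
    [[0,0.8,0],[0,0,0],0.3],
    [[0,0,0],[0,0,0],0.3]
  ]
}}

```text
t: 61.75
tcp_pos: [0.651, -0.1517, 0.1994]
tcp_rot: [3.137, 0.138, -0.003]
contact_force: [-1.1, -0.0, -0.4]
grip_width: 0.0536
grasp_force: 40.0
```

```bash
python3 -c "
from go import *
st();plan([.6533,-.1487,.1464],5.5)"
```

```text
t 61.8 tcp [ 0.651  -0.1517  0.1994] yaw 5.06 zaxis [-0.002 -0.002 -1.   ] F [-1.1 -0.  -0.4] w 0.0536 g 40.0
turn u [ 0.01  0.02 -0.06] shift u (new axes) [ 0.09 -0.09  1.77] (old axes) [ 0.09 -0.1   1.77]
```

Call:
{"method": "move_arm", "body": {
  "motion": [
    [[0.09,-0.08,0.3],[0.01,0.02,-0.06],0.3],
    [[0,0,0.5],[0,0,0],0.3],
    [[0,0,0.4],[0,0,0],0.3],
    [[0,0,0.3],[0,0,0],0.3],
    [[0,0,0.12],[0,0,0],0.3],
    [[0,0,0],[0,0,0],0.3],
    [[0,0,0],[0,0,0],0.3],
    [[0,0,0],[0,0,0],0.3]
  ]
}}

```text
t: 62.55
tcp_pos: [0.6536, -0.1465, 0.1509]
tcp_rot: [-3.138, -0.154, -0.001]
contact_force: [0.7, -0.1, -0.4]
grip_width: 0.0538
grasp_force: 40.0
```

```bash
python3 -c "
from go import *
st();plan([.6533,-.1487,.1464],5.5)"
```

```text
t 62.5 tcp [ 0.6536 -0.1465  0.1509] yaw 5.64 zaxis [ 0.001  0.    -1.   ] F [ 0.7 -0.1 -0.4] w 0.0538 g 40.0
turn u [ 0.   -0.01  0.02] shift u (new axes) [-0.02  0.07  0.15] (old axes) [-0.02  0.07  0.15]
```

Call:
{"method": "move_arm", "body": {
  "motion": [
    [[0,0.06,0],[0,0,0.02],0.3],
    [[0,0,0],[0,0,0],0.3],
    [[0,0,0],[0,0,0],0.3],
    [[0,0,0],[0,0,0],0.3],
    [[0,0,0],[0,0,0],0.3],
    [[0,0,0],[0,0,0],0.3],
    [[0,0,0],[0,0,0],0.3],
    [[0,0,0],[0,0,0],0.3]
  ]
}}

```text
t: 63.35
tcp_pos: [0.6535, -0.1482, 0.1503]
tcp_rot: [-3.137, -0.151, 0.0]
contact_force: [0.3, -0.1, -0.3]
grip_width: 0.0536
grasp_force: 40.0
```

```bash
python3 -c "
from go import *
st();plan([.6533,-.1487,.1464],5.5)"
```

```text
t 63.4 tcp [ 0.6535 -0.1482  0.1503] yaw 5.5 zaxis [-0.     0.001 -1.   ] F [ 0.3 -0.1 -0.3] w 0.0536 g 40.0
turn u [-0.  0.  0.] shift u (new axes) [-0.01  0.02  0.13] (old axes) [-0.01  0.02  0.13]
```

Call:
{"method": "move_arm", "body": {
  "motion": [
    [[0,0.01,0.08],[0,0,0],0.3],
    [[0,0,0.06],[0,0,0],0.3],
    [[0,0,0],[0,0,0],0.3],
    [[0,0,0],[0,0,0],0.3],
    [[0,0,0],[0,0,0],1],
    [[0,0,0],[0,0,0],1],
    [[0,0,0],[0,0,0],1],
    [[0,0,0],[0,0,0],1]
  ]
}}

```text
t: 64.15
tcp_pos: [0.6536, -0.1485, 0.1458]
tcp_rot: [-3.137, -0.151, 0.001]
contact_force: [0.5, 0.5, 0.4]
grip_width: 0.0831
grasp_force: 0.0
```

Call:
{"method": "move_arm", "body": {
  "motion": [
    [[0,0,-0.2],[0,0,0],1],
    [[0,0,-0.5],[0,0,0],1],
    [[0,0,-0.6],[0,0,0],1],
    [[0,0,-0.4],[0,0,0],1],
    [[-0.8,0,0],[0,0,0],1],
    [[-0.9,0,0],[0,0,0],1],
    [[-0.9,0,0],[0,0,0],1],
    [[-0.9,0,0],[0,0,0],1]
  ]
}}

```text
t: 64.95
tcp_pos: [0.548, -0.1585, 0.1974]
tcp_rot: [-3.138, -0.151, -0.0]
contact_force: [-0.4, -0.3, -0.0]
grip_width: 0.0883
grasp_force: 0.0
```

Call:
{"method": "move_arm", "body": {
  "motion": [
    [[-0.9,-0.8,0],[0,0,0],1],
    [[-0.6,-0.9,0],[0,0,0],1],
    [[-0.5,-0.9,0],[0,0,0],1],
    [[-0.5,-0.9,0],[0,0,0],1],
    [[0,-0.9,0],[0,0,0],1],
    [[0,-0.9,0],[0,0,0],1],
    [[0,-0.9,0],[0,0,0],1],
    [[0,-0.9,0],[0,0,0],1]
  ]
}}

```text
t: 65.75
tcp_pos: [0.4538, 0.0473, 0.1977]
tcp_rot: [-3.138, -0.151, -0.001]
contact_force: [0.2, -0.2, -0.4]
grip_width: 0.0879
grasp_force: 0.0
```

```bash
sed -i 's/^lever/for i in range(0):pass\nlever/' see.py; python3 see.py; python3 -c "
from go import *
plan([.632,.0715,.19],5.5)"
```

```text
t 65.8 tcp [0.4538 0.0473 0.1977] yaw 5.49 zaxis [ 0.  0. -1.] F [ 0.2 -0.2 -0.4] w 0.0879 g 0.0
new top [ 653.  -146.3] (array([100.8,  55.5]), 5.7) st 636.0 -208.2
new top [642.3 -38.9] (array([100.8,  53.6]), 5.4) st 635.6 -100.3
new top [629.   72.7] (array([101.1,  52.9]), 5.3) st 633.1 12.1
new scene [ 654.4 -143.6] (array([100.6,  58.9]), 6.0) st 637.6 -205.6
new scene [644.2 -36. ] (array([99.8, 57.8]), 5.3) st 637.8 -97.6
new scene [630.9  75.5] (array([100.9,  56.7]), 5.5) st 635.3 14.6
scene handle 61 [414.5  19.2] [52.1  9.9] 84.5 z [0.0138 0.0219 0.0253]
scene blade 36 [412.3  62.9] [32.8 11.9] 79.2 z [0.0047 0.007  0.0093]
scene blade 841 [473.3 227.6] [171.5  47.1] -1.1 z [0.0042 0.0061 0.0087]
turn u [-0.   -0.    0.02] shift u (new axes) [ 5.99 -0.24  0.25] (old axes) [ 5.99 -0.22  0.25]
```

Call:
{"method": "move_arm", "body": {
  "motion": [
    [[0.6,-0.02,0],[0,0,0.02],1],
    [[0.8,-0.03,0],[0,0,0],1],
    [[0.8,-0.03,0],[0,0,0],1],
    [[0.8,-0.04,0],[0,0,0],1],
    [[0.8,-0.04,0],[0,0,0],1],
    [[0.8,-0.04,0],[0,0,0],1],
    [[0.8,-0.04,0.1],[0,0,0],1],
    [[0.59,0,0.15],[0,0,0],1]
  ]
}}

```text
t: 66.7
tcp_pos: [0.6338, 0.0691, 0.1897]
tcp_rot: [-3.138, -0.146, -0.001]
contact_force: [0.5, -0.3, 0.2]
grip_width: 0.0882
grasp_force: 0.0
```

Call:
{"method": "move_arm", "body": {
  "motion": [
    [[0,0,0.4],[0,0,0],1],
    [[0,0,0.4],[0,0,0],1],
    [[0,0,0.4],[0,0,0],1],
    [[0,0,0.2],[0,0,0],1],
    [[0,0,0],[0,0,0],1],
    [[0,0,0],[0,0,0],1],
    [[0,0,0],[0,0,0],1],
    [[0,0,0],[0,0,0],1]
  ]
}}

```text
t: 67.5
tcp_pos: [0.6323, 0.0703, 0.1483]
tcp_rot: [-3.138, -0.147, -0.001]
contact_force: [-0.0, -0.2, 0.5]
grip_width: 0.0882
grasp_force: 0.0
```

```bash
python3 -c "
from go import *
st();plan([.632,.0715,.1464],5.5)"
```

```text
t 67.5 tcp [0.6323 0.0703 0.1483] yaw 5.37 zaxis [ 0.001  0.    -1.   ] F [-0.  -0.2  0.5] w 0.0882 g 0.0
turn u [-0.   -0.01 -0.02] shift u (new axes) [-0.01 -0.04  0.06] (old axes) [-0.01 -0.04  0.06]
```

Call:
{"method": "move_arm", "body": {
  "motion": [
    [[0,0,0],[0,0,0],0.3],
    [[0,0,0],[0,0,0],0.3],
    [[0,0,0],[0,0,0],0.3],
    [[0,0,0],[0,0,0],0.3],
    [[0,0,0],[0,0,0],0.3],
    [[0,0,0],[0,0,0],0.3],
    [[0,0,0],[0,0,0],0.3],
    [[0,0,-0.15],[0,0,0],0.3]
  ]
}}

```text
t: 68.3
tcp_pos: [0.632, 0.0703, 0.1518]
tcp_rot: [-3.138, -0.147, 0.002]
contact_force: [-0.6, 0.2, 0.3]
grip_width: 0.0535
grasp_force: 40.0
```

Call:
{"method": "move_arm", "body": {
  "motion": [
    [[0.05,0.02,0],[0,0,-0.02],0.3],
    [[0,0,0],[0,0,0],0.3],
    [[0,0,0],[0,0,0],0.3],
    [[0,0,0],[0,0,0],0.3],
    [[0,0,0],[0,0,0],0.3],
    [[0,0,0],[0,0,0],0.3],
    [[0,0,0],[0,0,0],0.3],
    [[0,0,0],[0,0,0],0.3]
  ]
}}

```text
t: 69.1
tcp_pos: [0.6338, 0.0698, 0.1522]
tcp_rot: [-3.137, -0.151, 0.0]
contact_force: [-1.0, 0.3, -1.2]
grip_width: 0.0535
grasp_force: 40.0
```

```bash
python3 -c "
from go import *
st();s=get_state();p=s['tcp_pos'];print(p[0]*.9954+p[1]*.0958,p[1]*.9954-p[0]*.0958)"
```

```text
t 69.1 tcp [0.6338 0.0698 0.1522] yaw 5.5 zaxis [-0.  0. -1.] F [-1.   0.3 -1.2] w 0.0535 g 40.0
0.6375399526434934 0.008806036482209775
```

Good; lower, release, back off to the left.

Call:
{"method": "move_arm", "body": {
  "motion": [
    [[0,0,0.1],[0,0,0],0.3],
    [[0,0,0.05],[0,0,0],0.3],
    [[0,0,0],[0,0,0],0.3],
    [[0,0,0],[0,0,0],0.3],
    [[0,0,0],[0,0,0],1],
    [[0,0,0],[0,0,0],1],
    [[0,0,0],[0,0,0],1],
    [[0,0,0],[0,0,0],1]
  ]
}}

```text
t: 69.9
tcp_pos: [0.6338, 0.0698, 0.1477]
tcp_rot: [-3.137, -0.151, 0.0]
contact_force: [-0.5, 0.4, -0.6]
grip_width: 0.0833
grasp_force: 0.0
```

Call:
{"method": "move_arm", "body": {
  "motion": [
    [[0,0,-0.2],[0,0,0],1],
    [[0,0,-0.5],[0,0,0],1],
    [[0,0,-0.6],[0,0,0],1],
    [[0,0,-0.6],[0,0,0],1],
    [[-0.6,-0.7,0],[0,0,0],1],
    [[-0.6,-0.9,0],[0,0,0],1],
    [[-0.6,-0.9,0],[0,0,0],1],
    [[-0.6,-0.9,0],[0,0,0],1]
  ]
}}

```text
t: 70.7
tcp_pos: [0.5515, 0.1652, 0.2053]
tcp_rot: [-3.137, -0.15, -0.001]
contact_force: [0.6, 0.9, 0.1]
grip_width: 0.0882
grasp_force: 0.0
```

Call:
{"method": "move_arm", "body": {
  "motion": [
    [[-0.6,-0.9,0],[0,0,0],1],
    [[-0.6,-0.9,0],[0,0,0],1],
    [[-0.6,-0.9,0],[0,0,0],1],
    [[-0.6,-0.9,0],[0,0,0],1],
    [[0,-0.9,0],[0,0,0],1],
    [[0,-0.9,0],[0,0,0],1],
    [[0,-0.9,0],[0,0,0],1],
    [[0,-0.7,0],[0,0,0],1]
  ]
}}

```text
t: 71.5
tcp_pos: [0.4602, 0.3681, 0.2055]
tcp_rot: [-3.137, -0.152, -0.001]
contact_force: [0.5, -0.1, -0.3]
grip_width: 0.0879
grasp_force: 0.0
```

```bash
python3 see.py
python3 - <<'E'
from go import *
a,_=optics.capture("top");b,_=optics.capture("scene")
cv2.imwrite("pics/c13.png",np.hstack([cv2.resize(a[60:300,150:480],(440,320)),cv2.resize(b[60:300,90:360],(360,320))]))
E
```

```text
t 71.5 tcp [0.4602 0.3681 0.2055] yaw 5.54 zaxis [ 0.     0.001 -1.   ] F [ 0.5 -0.1 -0.3] w 0.0879 g 0.0
new top [ 653.  -146.3] (array([100.9,  55.2]), 6.0) st 635.9 -208.2
new top [642.3 -39. ] (array([101.1,  53.4]), 5.4) st 635.6 -100.4
new top [630.7  70.7] (array([100.9,  52.8]), 5.4) st 634.6 9.9
new scene [ 654.1 -143.6] (array([100.9,  58.3]), 6.0) st 637.3 -205.7
new scene [644.2 -36.2] (array([100.6,  57.6]), 5.3) st 637.8 -97.8
new scene [632.2  73.4] (array([100.6,  56.5]), 5.5) st 636.4 12.5
scene handle 134 [408.7   9.3] [74.6 18.7] 85.2 z [0.0146 0.0224 0.0269]
scene blade 108 [413.2  86. ] [78.7 13.4] 86.3 z [0.0048 0.0076 0.0107]
scene blade 636 [490.9 228.2] [138.1  43.4] 0.2 z [0.0043 0.006  0.0088]
```

View pics/c13.png

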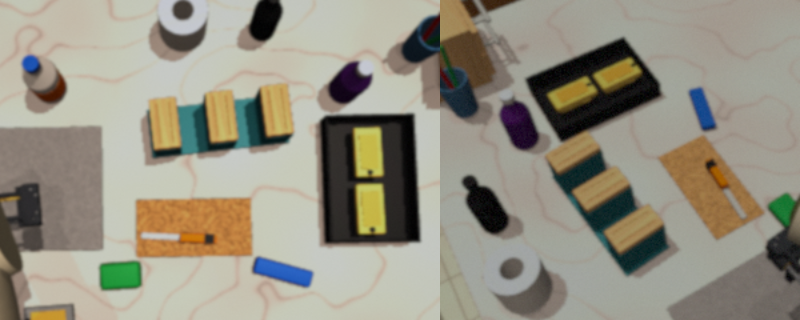

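```bash
python3 -c "
from workcell import arm
print(arm.close_job())"
```

```text
the job is handed in; nothing more can be done
None
```

I handed the job in at about 72 s: both old lids (box 2 had none) were pried up with the lever and put in the waste tray, a bamboo lid sits on each of the three boxes within about 2 mm of flush, and the lever lies flat on its mat. The lever was knocked a few centimetres along the way, but it stayed on the mat, so I left it where it was.

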